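Clamp the treatment chamber's lid crosswise

TASK

The round chamber's lid has four bar nuts: the steel ones are tight, red and the blue one opposite are loose. Using the yellow-handled forked wrench, turn these clockwise a little each pass: red half way (bar in line with its black dots), blue half way, red fully home, then blue fully home (bars along the rim). Keep the gripper off the chamber, then stand the wrench upright back in its own pocket.

Things in the scene. Friction and masses are not known exactly. Their poses are not given: they have to be found in the camera images.
- wrench: Loose 130 mm forked wrench, upright in a pocket (52 x 46 mm, floor at 10, rim at 36 mm) of a fixed stand; an 81 mm tall black driver is 110 mm off. Origin: centre of foot underside, z up. Foot 40 (x) x 31 (y) mm, 36 high; through slot along x from below, 19 wide, 26 deep. Shaft dia 16. Yellow paddle at height 75-130: 40 (x) x 12 (y) mm; hold its flat faces at 105. Same after a half turn. 0.25 kg
- chamber: Fixed round metal chamber, 252 mm wide, flat lid 60 mm above the table. Origin: centre of its underside, z up. Nut axes vertical, 85 mm from the centre: red at +x, blue at -x, tight unturnable steel ones at +-y. Each nut is a bar 44 mm long, 9 thick, from 4 to 18 mm above the lid, on a 22 mm wide boss. Black dots show the half-way direction of the red and blue bars.
- red_nut (a joint): Turn of the red nut (rad), clockwise from above positive. 0: bar along the chamber's x (towards its centre); 0.785 half way; 1.571 fully home, a hard stop, bar along the chamber's y. Starts at 0 to 0.2. Friction 0.12 N m; stays where left. Put the wrench's slot over the bar from above: it is loose, and turns about 0.25 rad either side of in line before it pushes the bar.
- blue_nut (a joint): Turn of the blue nut (rad), all exactly as for the red nut: 0 bar along the chamber's x, 0.785 half way, 1.571 fully home at its hard stop, clockwise from above positive. Starts at 0 to 0.2.
There are look-alikes about, which are no part of the job. Of the things shaped like the wrench, the bare steel one is meant.

How it is judged:
By the outcome, as a careful person would: the job done as asked, in the order asked, and still so for the second after the job is handed in, with the robot touching nothing.
It also fails if it takes over 72 s, if anything falls off the work surface, if the arm or the gripper's body presses on something with over 40 N, if the wrist force passes 120 N, or if a joint passes its speed limit or range.

ROBOT

A 6-joint arm with a two-finger parallel gripper is mounted at the origin on the work surface. World frame = base frame: x ahead of the robot, y to its left, z up, the work surface at z = 0. Lengths are in m, angles in degrees, forces in N, time in s.
With the tool pointing down it reaches from about 0.3 to 0.825 m from the base axis. Payload 5.4 kg.
Tool frame: the origin (TCP) lies midway between the tips of the shut fingers; the grasp point (between the pads) lies 19 mm behind it; z points along the fingers, y is the direction in which the jaws open and shut (so a half turn about z gives the same grasp; the last joint's range is limited). The gripper opens to 92 mm and grips with 3 to 60 N. Pads are 20 mm wide; open, the fingers measure 128 mm over their backs; the gripper's body (75 mm by 189 mm) begins 69 mm behind the grasp point.
Start: joints at [61.358, 9.076, 91.501, -0, 79.423, -12.038], TCP at [0.164, 0.551, 0.215] pointing down, gripper open.
Joint ranges: [-166.64, 166.64], [-54.1, 131.32], [10.49, 154.53], [-73.88, 253.88], [9.74, 151.15], [-171.62, 171.62]. Speed limits (degrees/s): [147.25, 147.25, 180, 180, 180, 180].

INTERFACE

Orientations are given as a 3x3 rotation matrix whose columns are the frame's x, y, z axes.
In Python, from plant import manip gives the robot as it stands.
- The arm moves only by the shell command python3 -m jog 'ROWS' [FORCE]. ROWS is JSON, a list that holds one entry, the list of rows, each a list of 5 numbers: the opening in per cent of the stroke, from 0 (shut) to 100 (fully open), then the shift along the world's x, y, z in m, then the turn about the world's z in rad. In form: [[[fingers, x, y, z, twist], ...]]. A call has exactly 5 rows; each row is the pose to reach, as a shift and turn from the pose measured when the call began; what a row does not reach only later rows make up. A row lasts 1/8 s, in which the tool goes at most 62.5 mm and 10.7 degrees, less where a joint would pass 70% of its speed; a pose out of reach is approached as far as the arm can. A call with a gripper value outside its range is refused whole. The fingers move at their own pace and stop on an object; FORCE is the grip in N (left out, the last holds). Time passes only in rows, so rows that repeat a pose let the fingers close, or fill a call up. It gives the time, the measured TCP pose, the force and the opening at its end, in the units of the state.
- manip.get_obs(): the state, without advancing time (a new reading comes with each control period).
- manip.snapshot(name): name is "scene" or "top"; returns the picture (400x640x3 uint8, red, green, blue); there is no depth.
- manip.calibration(name): a dict with "fx", "fy", "cx", "cy" (pixels), "extrinsics" (4x4, takes a point from world to camera coordinates). Camera axes: x right, y up, looking along -z (the intrinsics and any distortion apply to the point x, -y, -z); pixel columns grow to the right and rows downward; lengths in m; the calibration is good to about 2 mm. A picture is of the moment at which its call begins. calibration takes no time and is no camera call.
- manip.hand_in(): hands the job in, once; it reports no verdict.
Trained networks look in the newest picture that a camera, given by its name, has taken for a name from the list of things; names that differ only in an ending like _2 or _b are one class to them, and where a whole thing is asked for, a point or a joint stands for the part that bears it (a point fixed in the world has none). Each returns a list of dicts, best first, with "score" (0 to 1); they miss things now and then, are a little off and sometimes report something else, mostly with a low value. They report only what shows in the picture. A call takes as long as a camera call. They do not tell look-alikes from the thing itself.
- manip.recognise(query, camera): "bbox" ([centre column, centre row, width, height] in pixels, round what is visible of it).
The state is a dict: "time_s": time; "qpos": joint angles; "joint_velocities": joint speeds; "effort": joint torques, N m; "ee_pos": TCP position; "tool_rot": TCP orientation; "wrist_force": force on the tool from outside, world axes, zero at the start; "torque": the same for the moment, N m; "opening": opening from 0.0 (shut) to 1.0 (fully open).
Only numpy, scipy, OpenCV 4.12 (cv2) and the standard library are available. Lean on these libraries where they do the work, as an engineer would, in place of code of your own. Each camera call takes 0.05 s, during which the arm holds its last target.

## Working session

There is one attempt and no reset: what is moved stays moved. The work goes in short steps, Python scripts to look and compute and a shell command to move; the robot and the scene stay as the last step left them, time stands still between calls to the robot, and variables do not carry over. Pictures are saved under pics/ and viewed, and the job is handed in when it is done.

```bash
ls; mkdir -p pics; python3 - <<'E'
from plant import manip
import cv2
for n in ["scene","top"]:
    im=manip.snapshot(n); cv2.imwrite(f"pics/{n}0.png",im[:,:,::-1])
    c=manip.calibration(n); print(n,{k:(v.round(4).tolist() if hasattr(v,'round') and hasattr(v,'tolist') else v) for k,v in c.items()})
    for q in ["wrench","chamber","red_nut","blue_nut"]:
        print(q,[(round(d['score'],2),[round(x) for x in d['bbox']]) for d in manip.recognise(q,n)])
o=manip.get_obs();print(o)
E
```

```text
pics
scene {'fx': 474.7534034792553, 'fy': 474.7534034792553, 'cx': 324.6649918452942, 'cy': 200.70111548987822, 'extrinsics': [[-0.8433, 0.5372, 0.0166, 0.4942], [-0.2778, -0.4622, 0.8421, 0.0912], [0.4601, 0.7055, 0.539, -1.2326], [0.0, 0.0, 0.0, 1.0]]}
wrench [(0.87, [278, 154, 27, 48]), (0.81, [247, 187, 20, 54]), (0.55, [318, 143, 20, 48])]
chamber [(0.83, [378, 245, 136, 97])]
red_nut [(0.57, [338, 240, 23, 18])]
blue_nut [(0.64, [410, 211, 19, 10])]
top {'fx': 440.6953352910956, 'fy': 440.6953352910956, 'cx': 322.799359995696, 'cy': 202.7416285962363, 'extrinsics': [[-0.0456, -0.999, -0.003, -0.0185], [0.9711, -0.045, 0.2346, -0.5794], [-0.2345, 0.0077, 0.9721, -0.8864], [0.0, 0.0, 0.0, 1.0]]}
wrench [(0.91, [373, 156, 26, 36]), (0.76, [406, 203, 22, 33]), (0.69, [428, 264, 31, 27])]
chamber [(0.75, [261, 229, 117, 110])]
red_nut [(0.64, [255, 185, 11, 15])]
blue_nut []
{'time_s': 0.5, 'qpos': array([ 6.13587380e+01,  9.07687638e+00,  9.15029318e+01,  4.88052262e-04,
        7.94226194e+01, -1.20357312e+01]), 'joint_velocities': array([-0.05836834,  0.1042401 , -0.0873325 , -0.01651896,  0.04039109,
        0.0890451 ]), 'effort': array([-6.59220368e-04, -3.85227120e+01, -3.22063065e+01,  7.01024313e-02,
        3.16733995e-02, -3.63832271e-05]), 'ee_pos': array([0.16430867, 0.55099728, 0.21457536]), 'tool_rot': array([[-9.58294546e-01,  2.85782370e-01, -2.76575710e-05],
       [ 2.85782371e-01,  9.58294545e-01, -3.31716270e-05],
       [ 1.70242332e-05, -3.96922354e-05, -9.99999999e-01]]), 'wrist_force': array([-0.25278623, -0.0401738 , -0.39259511]), 'torque': array([-0.02348478,  0.0278072 , -0.01678638]), 'opening': 1.0005732795213444}
```

View pics/scene0.png

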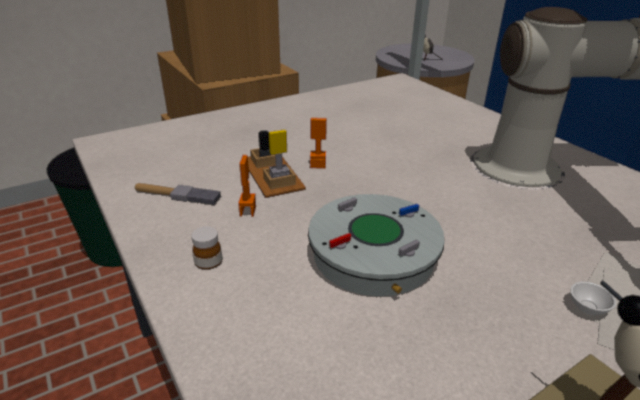

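View pics/top0.png

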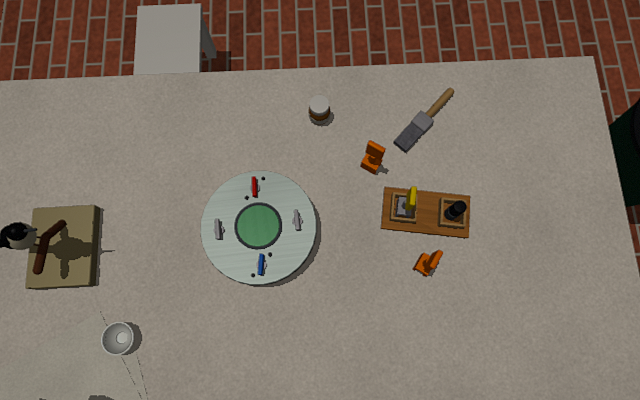

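```bash
python3 - <<'E'
import cv2
a=cv2.imread("pics/scene0.png"); b=cv2.imread("pics/top0.png")
cv2.imwrite("pics/z1.png",cv2.resize(a[110:310,220:470],None,fx=3,fy=3,interpolation=cv2.INTER_CUBIC))
cv2.imwrite("pics/z2.png",cv2.resize(b[120:300,190:460],None,fx=2.9,fy=2.9,interpolation=cv2.INTER_CUBIC))
E
```

```text
(no output)
```

View pics/z1.png

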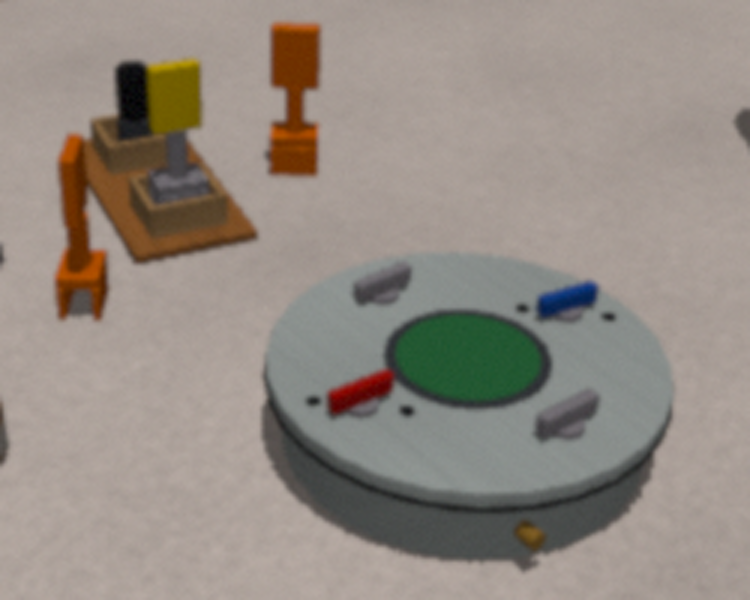

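View pics/z2.png

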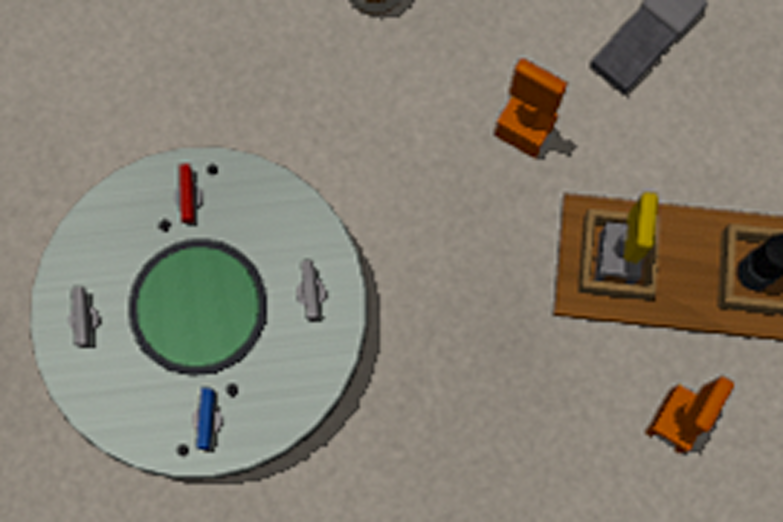

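```bash
cat > h.py <<'E'
import numpy as np, cv2
from plant import manip
def cam(n):
    c=manip.calibration(n); return c,np.array(c['extrinsics'])
def ray(n,uv,z):
    c,E=cam(n); d=np.array([(uv[0]-c['cx'])/c['fx'],-(uv[1]-c['cy'])/c['fy'],-1.])
    R=E[:3,:3];C=-R.T@E[:3,3]; w=R.T@d; return C+w*(z-C[2])/w[2]
def proj(n,P):
    c,E=cam(n); p=np.atleast_2d(P)@E[:3,:3].T+E[:3,3]
    return np.c_[c['cx']+c['fx']*p[:,0]/-p[:,2], c['cy']+c['fy']*p[:,1]/p[:,2]]
E
python3 - <<'E'
from h import *
for n,f,dots,lid in [("scene",(220,110,3.),[(314,401),(407,411),(522,308),(608,317)],None),("top",(190,120,2.9),[(212,169),(164,225),(232,390),(182,450)],None)]:
    im=cv2.imread(f"pics/{n}0.png"); g=im.max(2).astype(float)
    W=[]
    for d in dots:
        u,v=f[0]+d[0]/f[2]-.5,f[1]+d[1]/f[2]-.5
        a,b=int(round(u)),int(round(v)); p=g[b-3:b+4,a-3:a+4]; w=np.clip(np.percentile(p,70)-p-25,0,None)
        ys,xs=np.mgrid[b-3:b+4,a-3:a+4]; c=((w*xs).sum()/w.sum(),(w*ys).sum()/w.sum())
        W.append(ray(n,c,.06)); print(n,np.round((u,v),1),np.round(c,1),W[-1].round(4))
    W=np.array(W); r=(W[0]+W[1])/2;b=(W[2]+W[3])/2
    d=r-b
    print("red",r.round(4),"blue",b.round(4),"dist",np.hypot(*d[:2]),"yaw",np.degrees(np.arctan2(d[1],d[0])),"c",((r+b)/2).round(4))
    for e in (W[0]-W[1],W[2]-W[3]): print("dotdir",np.degrees(np.arctan2(e[1],e[0])),np.hypot(*e[:2]))
    # nut bar colours, top face z=.078
    hsv=cv2.cvtColor(im,cv2.COLOR_BGR2HSV)
    for nm,h in (("red",lambda H:(H<8)|(H>172)),("blue",lambda H:(H>105)&(H<130))):
        m=h(hsv[...,0].astype(int))&(hsv[...,1]>130)&(hsv[...,2]>60)
        m=m.astype(np.uint8); q=proj(n,(r if nm=="red" else b)+[0,0,.01])[0].astype(int)
        mm=np.zeros_like(m); mm[q[1]-16:q[1]+17,q[0]-22:q[0]+23]=1; m&=mm
        ys,xs=np.nonzero(m); P=np.array([ray(n,(x,y),.074)[:2] for x,y in zip(xs,ys)])
        c=P.mean(0); U,S,V=np.linalg.svd(P-c); v=V[0]
        print(nm,len(xs),c.round(4),"ang",np.degrees(np.arctan2(v[1],v[0]))%180)
E
```

```text
scene [324.2 243.2] [324.  243.2] [0.6422 0.0844 0.06  ]
scene [355.2 246.5] [355.2 246.5] [0.6002 0.1209 0.06  ]
scene [393.5 212.2] [393.6 212.3] [0.4725 0.072  0.06  ]
scene [422.2 215.2] [422.5 215.1] [0.4304 0.1088 0.06  ]
red [0.6212 0.1027 0.06  ] blue [0.4514 0.0904 0.06  ] dist 0.1702482874188039 yaw 4.119454975615519 c [0.5363 0.0965 0.06  ]
dotdir -41.04196416882489 0.05569546128571455
dotdir -41.19872685260677 0.05588187759361599
red 160 [0.6233 0.106 ] ang 8.348410323729592
blue 118 [0.4555 0.0941] ang 2.6704827304199728
top [262.6 177.8] [262.9 178.1] [0.6424 0.0852 0.06  ]
top [246.1 197.1] [246.4 197.4] [0.6    0.1219 0.06  ]
top [269.5 254. ] [269.7 254.1] [0.4729 0.073  0.06  ]
top [252.3 274.7] [252.7 274.8] [0.4308 0.1095 0.06  ]
red [0.6212 0.1036 0.06  ] blue [0.4518 0.0912 0.06  ] dist 0.1698104154964192 yaw 4.155905533754401 c [0.5365 0.0974 0.06  ]
dotdir -40.84595468397447 0.05610281290014946
dotdir -41.007751392487016 0.05574447190308864
red 79 [0.6206 0.1034] ang 3.056675967615007
blue 74 [0.4512 0.0911] ang 174.6067498333214
```

```bash
cat >> h.py <<'E'
from scipy.optimize import minimize
def sil(n,boxes,pose,roi,S=6):
    x,y,yaw=pose; c,s=np.cos(yaw),np.sin(yaw); u0,v0,u1,v1=roi
    m=np.zeros(((v1-v0)*S,(u1-u0)*S),np.uint8)
    for hx,hy,z0,z1 in boxes:
        P=np.array([[x+c*a-s*b,y+s*a+c*b,z] for a in(-hx,hx) for b in(-hy,hy) for z in(z0,z1)])
        q=(proj(n,P)-[u0,v0]+.5)*S-.5
        hull=cv2.convexHull(np.round(q*16).astype(np.int32).reshape(-1,1,2))
        cv2.fillConvexPoly(m,hull,1,shift=4)
    return m.reshape(v1-v0,S,u1-u0,S).mean((1,3))
def fit(masks,boxes,p0,free=(1,1,1)):
    # masks {n:(soft mask, roi)}
    p0=np.array(p0,float); f=np.array(free,bool)
    def cost(d):
        p=p0.copy(); p[f]+=np.array(d)*np.array([.005,.005,.15])[f]
        return sum(((sil(n,boxes,p,roi)-m)**2).sum() for n,(m,roi) in masks.items())
    best=None
    for k in (-1,0,1):
        d0=np.zeros(f.sum()); d0[-1]=k
        sm=np.vstack([d0,d0+np.eye(f.sum())])
        r=minimize(cost,d0,method='Nelder-Mead',options=dict(initial_simplex=sm,xatol=.01,fatol=.01))
        if best is None or r.fun<best.fun: best=r
    p=p0.copy(); p[f]+=best.x*np.array([.005,.005,.15])[f]; return p,best.fun
def mask(im,col):
    h=cv2.cvtColor(im,cv2.COLOR_BGR2HSV).astype(int); H,S_,V=h[...,0],h[...,1],h[...,2]
    if col=='yellow': m=(H>22)&(H<35)&(S_>190)&(V>70)
    if col=='red': m=((H<8)|(H>172))&(S_>130)&(V>60)
    if col=='blue': m=(H>105)&(H<130)&(S_>130)&(V>50)
    return m.astype(float)
def cut(im,col,n,P,w=25):
    u,v=proj(n,P)[0].astype(int); roi=(u-w,v-w,u+w,v+w); return mask(im,col)[v-w:v+w,u-w:u+w],roi
RED=np.array([.6212,.1031]);BLUE=np.array([.4516,.0908]);YAW=np.radians(4.14)
def nuts(ims):
    for nm,c in (('red',RED),('blue',BLUE)):
        for ns in (['scene'],['top'],['scene','top']):
            mk={n:cut(ims[n],nm,n,[*c,.071],20) for n in ns}
            if any(m.sum()<25 for m,_ in mk.values()): print(nm,ns,'hidden');continue
            bb=[]
            for a in np.radians([0,-40,-80]):
                p,e=fit(mk,[(.022,.0045,.064,.078)],[*c,YAW+a],free=(1,1,1)); bb.append((e,p))
            e,p=min(bb,key=lambda t:t[0]); print(nm,ns,'turn',round((((YAW-p[2])+.8)%np.pi)-.8,3),'off mm',((p[:2]-c)*1e3).round(1),'err',round(e,1))
E
python3 - <<'E'
from h import *
ims={n:cv2.imread(f"pics/{n}0.png") for n in("scene","top")}
nuts(ims)
hs=cv2.cvtColor(ims['top'],cv2.COLOR_BGR2HSV); print(hs[188:216:4,410:414].tolist())
u=ray('top',(411,200),.11); print(u)
for ns in (['scene'],['top'],['scene','top']):
    mk={n:cut(ims[n],'yellow',n,[u[0],u[1],.1125],30) for n in ns}
    print(ns,[m.sum() for m,_ in mk.values()],*[ (p.round(4),np.degrees(p[2]).round(1),round(e,1)) for p,e in [fit(mk,[(.02,.006,.085,.14)],[u[0],u[1],0])]])
for q in [(384,186),(471,194),(382,230),(469,238)]: print(ray('top',q,.0).round(4))
print(proj('scene',[[0.45,-.3,0],[.5,-.2,0]]))
E
```

```text
red ['scene'] turn -0.126 off mm [-0.6 -0.2] err 46.2
red ['top'] turn -0.002 off mm [-0.2  0.7] err 20.3Traceback (most recent call last):
  File "<stdin>", line 3, in <module>
  File "h.py", line 50, in nuts
    p,e=fit(mk,[(.022,.0045,.064,.078)],[*c,YAW+a],free=(1,1,1)); bb.append((e,p))
        ~~~^^^^^^^^^^^^^^^^^^^^^^^^^^^^^^^^^^^^^^^^^^^^^^^^^^^^^
  File "h.py", line 31, in fit
    r=minimize(cost,d0,method='Nelder-Mead',options=dict(initial_simplex=sm,xatol=.01,fatol=.01))
    res = _minimize_neldermead(fun, x0, args, callback, bounds=bounds,
                               **options)
    fxr = func(xr)
    fx = function(np.copy(x), *(wrapper_args + args))
  File "h.py", line 26, in cost
    return sum(((sil(n,boxes,p,roi)-m)**2).sum() for n,(m,roi) in masks.items())
  File "h.py", line 26, in <genexpr>
    return sum(((sil(n,boxes,p,roi)-m)**2).sum() for n,(m,roi) in masks.items())
                 ~~~^^^^^^^^^^^^^^^
  File "h.py", line 17, in sil
    q=(proj(n,P)-[u0,v0]+.5)*S-.5
       ~~~~^^^^^
  File "h.py", line 9, in proj
    c,E=cam(n); p=np.atleast_2d(P)@E[:3,:3].T+E[:3,3]
        ~~~^^^
  File "h.py", line 4, in cam
    c=manip.calibration(n); return c,np.array(c['extrinsics'])
ValueError: time passes only in moves, steps and waits
```

```bash
python3 - <<'E'
s=open('h.py').read()
s=s.replace("def cam(n):\n    c=manip","_C={}\ndef cam(n):\n    if n in _C: return _C[n]\n    c=manip").replace("; return c,np.array(c['extrinsics'])","; _C[n]=(c,np.array(c['extrinsics'])); return _C[n]")
open('h.py','w').write(s)
E
cat > a.py <<'E'
from h import *
ims={n:cv2.imread(f"pics/{n}0.png") for n in("scene","top")}
print(manip.get_obs()['time_s'])
nuts(ims)
u=ray('top',(411,200),.11); print(u)
for ns in (['scene'],['top'],['scene','top']):
    mk={n:cut(ims[n],'yellow',n,[u[0],u[1],.1125],30) for n in ns}
    print(ns,[m.sum() for m,_ in mk.values()],*[ (p.round(4),np.degrees(p[2]).round(1),round(e,1)) for p,e in [fit(mk,[(.02,.006,.085,.14)],[u[0],u[1],0])]])
for q in [(384,186),(471,194),(382,230),(469,238)]: print(ray('top',q,.0).round(4))
E
python3 a.py
```

```text
0.5
red ['scene'] turn -0.126 off mm [-0.6 -0.2] err 46.2
red ['top'] turn -0.002 off mm [-0.2  0.7] err 20.3
red ['scene', 'top'] turn -0.05 off mm [-0.2  0.3] err 72.2
blue ['scene'] turn -0.052 off mm [-0.1 -0.1] err 44.8
blue ['top'] turn 0.12 off mm [-0.1  0.4] err 25.3
blue ['scene', 'top'] turn 0.081 off mm [0.1 0.4] err 79.9
[ 0.56537723 -0.22770265  0.11      ]
['scene'] [np.float64(355.0)] (array([ 0.5692, -0.2281,  0.3206]), np.float64(18.4), np.float64(52.0))
['top'] [np.float64(156.0)] (array([ 0.5683, -0.227 , -0.2805]), np.float64(-16.1), np.float64(67.9))
['scene', 'top'] [np.float64(355.0), np.float64(156.0)] (array([ 0.569 , -0.2272, -0.2946]), np.float64(-16.9), np.float64(155.9))
[ 0.6283 -0.1911  0.    ]
[ 0.5995 -0.3926  0.    ]
[ 0.524  -0.1783  0.    ]
[ 0.4964 -0.3751  0.    ]
```

```bash
cat > b.py <<'E'
from h import *
ims={n:cv2.imread(f"pics/{n}0.png") for n in("scene","top")}
tiles=[]
for n in ims:
    for col,P,box in (('yellow',[.569,-.2272,.1125],(.02,.006,.085,.14)),('red',[*RED,.071],(.022,.0045,.064,.078))):
        m,roi=cut(ims[n],col,n,P,22); u0,v0,u1,v1=roi
        t=cv2.resize(ims[n][v0:v1,u0:u1],None,fx=8,fy=8,interpolation=cv2.INTER_NEAREST)
        cs,_=cv2.findContours(cv2.resize(m,None,fx=8,fy=8,interpolation=cv2.INTER_NEAREST).astype(np.uint8),0,1); cv2.drawContours(t,cs,-1,(255,0,255),1)
        s=sil(n,[box],[P[0],P[1],-.2 if col=='yellow' else YAW],roi,8)
        cs,_=cv2.findContours(cv2.resize(s,None,fx=8,fy=8).__gt__(.5).astype(np.uint8),0,1); cv2.drawContours(t,cs,-1,(0,255,0),1)
        tiles.append(t)
cv2.imwrite("pics/ov.png",np.vstack([np.hstack(tiles[:2]),np.hstack(tiles[2:])])[:700])
E
python3 b.py; python3 -c "
import cv2;a=cv2.imread('pics/ov.png');cv2.imwrite('pics/ov.png',cv2.resize(a,(600,600)))"
```

```text
(no output)
```

View pics/ov.png

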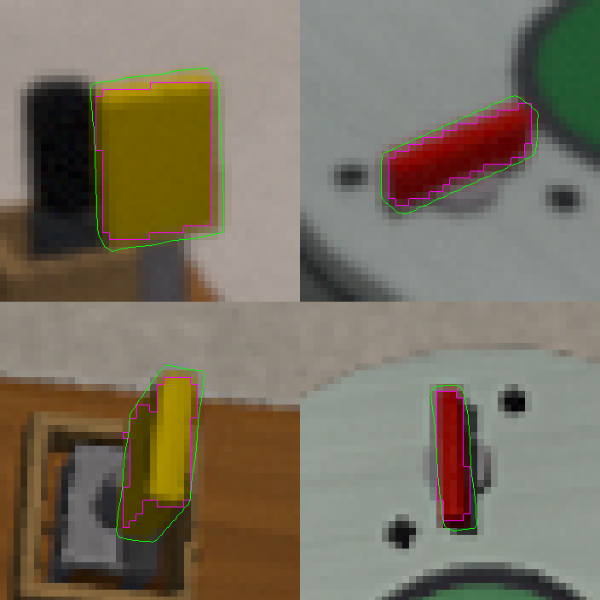

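```bash
cat > c.py <<'E'
from h import *
im=cv2.imread("pics/top0.png")
h=cv2.cvtColor(im,cv2.COLOR_BGR2HSV).astype(int)
m=((h[...,0]>20)&(h[...,0]<35)&(h[...,1]>150)&(h[...,2]>130))[175:225,395:430]
ys,xs=np.nonzero(m); P=np.array([ray('top',(x+395,y+175),.14)[:2] for x,y in zip(xs,ys)])
c=P.mean(0);v=np.linalg.svd(P-c)[2][0]; r=cv2.minAreaRect((P*1e4).astype(np.float32)); print(len(xs),c.round(4),np.degrees(np.arctan2(v[1],v[0])),r)
def mk2(n):
    i=cv2.imread(f"pics/{n}0.png");h=cv2.cvtColor(i,cv2.COLOR_BGR2HSV).astype(int)
    m=((h[...,0]>18)&(h[...,0]<36)&(h[...,1]>170)&(h[...,2]>40)).astype(float); w=24
    u,v=proj(n,[.569,-.2272,.1125])[0].astype(int); return m[v-w:v+w,u-w:u+w],(u-w,v-w,u+w,v+w)
for ns in (['scene'],['top'],['scene','top']):
  for yw in (None,-.17):
    p,e=fit({n:mk2(n) for n in ns},[(.02,.006,.085,.14)],[.569,-.2272,-.17],free=(1,1,yw is None)); print(ns,p.round(4),round(e,1))
E
python3 c.py
```

```text
85 [ 0.5679 -0.2256] 168.06247056001465 ((5683.92822265625, -2257.449951171875), (94.01851654052734, 374.69970703125), 77.87841033935547)
['scene'] [ 0.5702 -0.2281  0.2645] 39.5
['scene'] [ 0.5703 -0.23   -0.17  ] 65.3
['top'] [ 0.5681 -0.2265 -0.2208] 27.6
['top'] [ 0.5675 -0.2262 -0.17  ] 32.4
['scene', 'top'] [ 0.5694 -0.2272 -0.2631] 95.7
['scene', 'top'] [ 0.5697 -0.2269 -0.17  ] 101.2
```

```bash
python3 -m jog '[[[100,0.027,-0.052,0.005,0.02],[100,0.054,-0.104,0.01,0.04],[100,0.081,-0.156,0.01,0.06],[100,0.108,-0.208,0.01,0.08],[100,0.135,-0.26,0.01,0.08]]]' 50
```

```text
time_s: 1.12
ee_pos: [0.2999, 0.2894, 0.2248]
tool_rot: [[-0.978, 0.208, 0.001], [0.208, 0.978, 0.0], [-0.001, 0.001, -1.0]]
wrist_force: [0.6, 0.2, 0.2]
opening: 1.001
```

```bash
python3 -m jog '[[[100,0.027,-0.052,0,0],[100,0.054,-0.104,0,0],[100,0.081,-0.156,0,0],[100,0.108,-0.208,0,0],[100,0.135,-0.26,0,0]]]'
```

```text
time_s: 1.75
ee_pos: [0.4357, 0.0275, 0.2252]
tool_rot: [[-0.978, 0.208, 0.002], [0.208, 0.978, 0.0], [-0.002, 0.001, -1.0]]
wrist_force: [0.8, -0.3, 0.9]
opening: 1.002
```

```bash
python3 -m jog '[[[100,0.03,-0.058,0,0],[100,0.06,-0.116,0,0],[100,0.09,-0.174,0,0],[100,0.12,-0.23,-0.02,0],[100,0.132,-0.254,-0.04,0]]]'; python3 - <<'E'
from h import *
t=[]
for n in("scene","top"):
    im=manip.snapshot(n)[:,:,::-1]; cv2.imwrite(f"pics/{n}1.png",im)
    u,v=proj(n,[.568,-.2265,.14])[0].astype(int); u0=min(max(u-50,0),540);v0=min(max(v-50,0),300)
    t.append(cv2.resize(im[v0:v0+100,u0:u0+100],None,fx=4,fy=4))
cv2.imwrite("pics/z3.png",np.hstack(t))
E
```

```text
time_s: 2.38
ee_pos: [0.569, -0.2295, 0.1855]
tool_rot: [[-0.978, 0.21, 0.004], [0.21, 0.978, -0.001], [-0.005, -0.0, -1.0]]
wrist_force: [0.7, -0.7, 0.3]
opening: 1.0
```

View pics/z3.png

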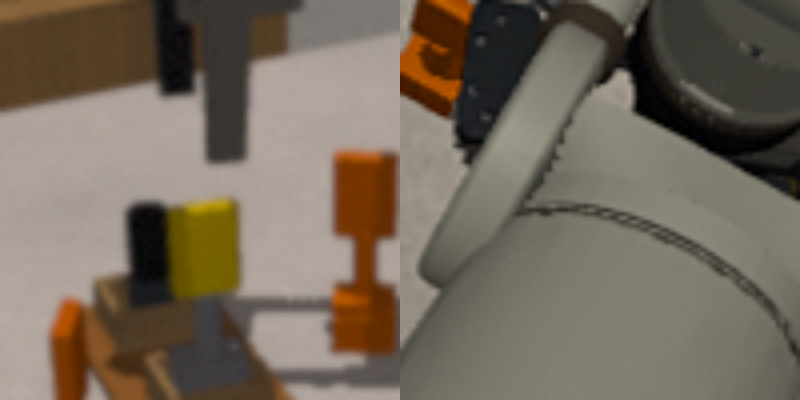

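The scene picture (left) shows the fingers centred over the yellow paddle, one each side, clear of the driver and the orange look-alikes; the arm hides the top view. Descend.

```bash
python3 -m jog '[[[100,-0.001,0.003,-0.02,0],[100,-0.001,0.003,-0.045,0],[100,-0.001,0.003,-0.07,0],[100,-0.001,0.003,-0.0895,0],[100,-0.001,0.003,-0.0895,0]]]'; python3 -m jog '[[[30,0,0,0,0],[0,0,0,0,0],[0,0,0,0,0],[0,0,0,0,0],[0,0,0,0,0]]]' 50
```

```text
time_s: 3.1
ee_pos: [0.5647, -0.2249, 0.0905]
tool_rot: [[-0.977, 0.211, -0.005], [0.211, 0.977, 0.004], [0.006, 0.003, -1.0]]
wrist_force: [-0.6, 0.2, -0.2]
opening: 1.001
time_s: 3.72
ee_pos: [0.5647, -0.2249, 0.0906]
tool_rot: [[-0.977, 0.211, -0.005], [0.211, 0.977, 0.004], [0.006, 0.003, -1.0]]
wrist_force: [1.1, -0.4, -0.0]
opening: 0.481
```

```bash
python3 -m jog '[[[48,0.003,-0.0015,0.0055,0],[48,0.003,-0.0015,0.0055,0],[48,0.003,-0.0015,0.0055,0],[48,0.003,-0.0015,0.0055,0],[48,0.003,-0.0015,0.0055,0]]]' 50
```

```text
time_s: 4.35
ee_pos: [0.5676, -0.2264, 0.0959]
tool_rot: [[-0.977, 0.211, -0.005], [0.211, 0.977, 0.005], [0.006, 0.003, -1.0]]
wrist_force: [0.0, 1.0, 0.2]
opening: 0.479
```

```bash
python3 -m jog '[[[0,0,0,0,0],[0,0,0,0,0],[0,0,0,0,0],[0,0,0,0,0],[0,0,0,0,0]]]' 50;  python3 - <<'E'
from h import *
o=manip.get_obs(); print(o['opening'],o['wrist_force'],o['torque'],o['ee_pos'])
im=manip.snapshot("scene")[:,:,::-1]; cv2.imwrite("pics/scene2.png",im)
cv2.imwrite("pics/z4.png",cv2.resize(im[90:220,220:350],None,fx=5,fy=5))
E
```

```text
time_s: 4.97
ee_pos: [0.5676, -0.2263, 0.0958]
tool_rot: [[-0.977, 0.211, -0.005], [0.211, 0.977, 0.005], [0.006, 0.003, -1.0]]
wrist_force: [-0.1, -0.1, -0.3]
opening: 0.126
0.1258408095905086 [-0.09994583 -0.12304071 -0.2587927 ] [-0.07754607  0.01872931  0.01983273] [ 0.56755613 -0.22633253  0.09584521]
```

View pics/z4.png

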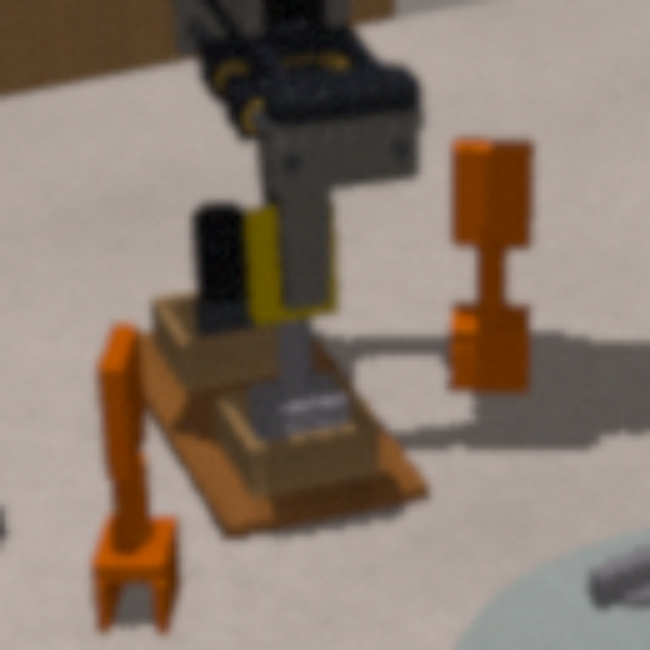

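Opening 11.6 mm matches the 12 mm paddle; the finger lies on the yellow flat. Lift.

```bash
python3 -m jog '[[[0,0,0,0.01,0],[0,0,0,0.03,0],[0,0,0,0.06,0],[0,0,0,0.1,0],[0,0,0,0.13,0]]]' 50;python3 -m jog '[[[0,0,0,0.01,0],[0,0,0.03,0.01,0],[0,0,0.07,0.01,0],[0,0.01,0.11,0.01,0.1],[0,0.02,0.15,0.01,0.2]]]' 50;  python3 - <<'E'
from h import *
o=manip.get_obs(); print(o['opening'],o['wrist_force'],o['torque'],o['ee_pos'])
for n in ("scene","top"):
  im=manip.snapshot(n)[:,:,::-1]; cv2.imwrite(f"pics/{n}3.png",im)
print(ray('top',(373,156),.065))
E
```

```text
time_s: 5.65
ee_pos: [0.5682, -0.2267, 0.2296]
tool_rot: [[-0.977, 0.211, -0.002], [0.211, 0.977, 0.003], [0.003, 0.002, -1.0]]
wrist_force: [-0.0, -0.6, -2.4]
opening: 0.129
time_s: 6.28
ee_pos: [0.5879, -0.0754, 0.2393]
tool_rot: [[-1.0, 0.01, -0.003], [0.01, 1.0, 0.002], [0.004, 0.002, -1.0]]
wrist_force: [0.5, -0.2, -2.4]
opening: 0.123
0.12323335814734575 [ 0.46038428 -0.16861818 -2.35878856] [ 0.05866276 -0.00820051  0.00053179] [ 0.58792104 -0.07535703  0.23929702]
[ 0.68093644 -0.16197534  0.065     ]
```

View pics/scene3.png

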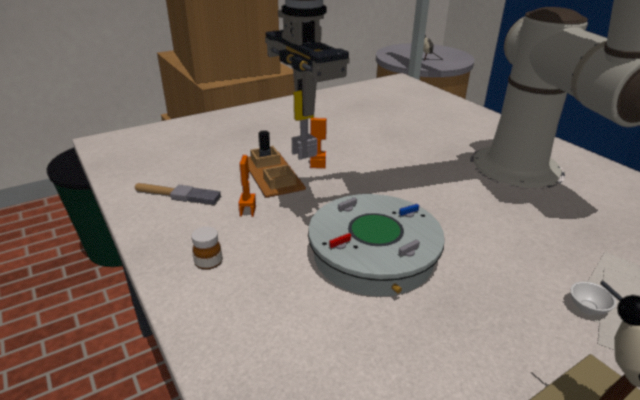

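View pics/top3.png

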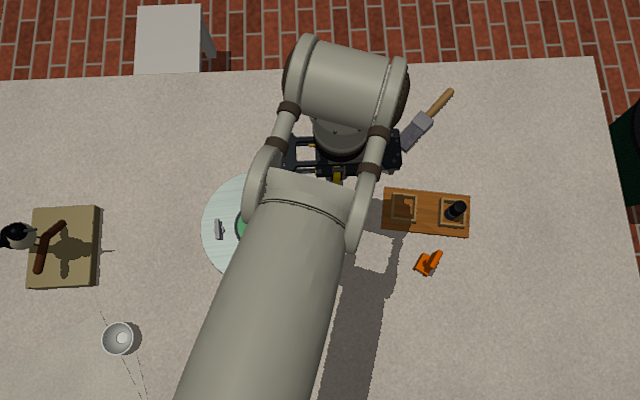

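```bash
cat > ov.py <<'E'
from h import *
import sys
def wr(n,im,x,y,zb,yaw,fn,roi=None,S=6):
    P0=[x,y,zb+.05]; u,v=proj(n,P0)[0].astype(int); r=50; u0,v0=max(u-r,0),max(v-r,0)
    t=cv2.resize(im[v0:v0+2*r,u0:u0+2*r],None,fx=S,fy=S,interpolation=cv2.INTER_CUBIC)
    c,s=np.cos(yaw),np.sin(yaw)
    for hx,hy,z0,z1,col in ((.02,.0155,0,.036,(0,255,0)),(.008,.008,.036,.075,(0,255,255)),(.02,.006,.075,.13,(255,0,255))):
        P=np.array([[x+c*a-s*b,y+s*a+c*b,zb+z] for a in(-hx,hx) for b in(-hy,hy) for z in(z0,z1)])
        q=(proj(n,P)-[u0,v0]+.5)*S; h=cv2.convexHull(q.astype(np.float32)).astype(int); cv2.polylines(t,[h],True,col,1)
        for i,j in ((0,1),(2,3),(4,5),(6,7),(0,2),(0,4),(2,6),(4,6)): cv2.line(t,tuple(q[i].astype(int)),tuple(q[j].astype(int)),col,1)
    cv2.imwrite(fn,t)
E
python3 - <<'E'
from ov import *
wr('scene',cv2.imread('pics/scene3.png'),.5879,-.0754,.2393-.086,-0.01,'pics/w1.png')
E
```

```text
(no output)
```

View pics/w1.png

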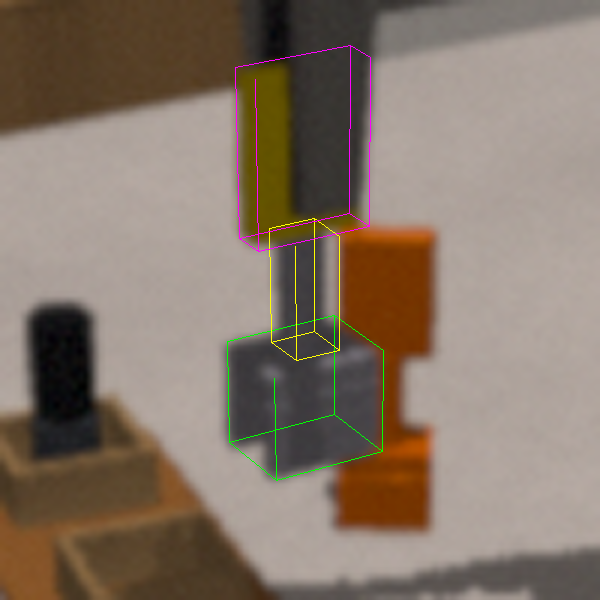

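```bash
python3 -m jog '[[[0,0.008,0.04,0,0.02],[0,0.017,0.09,0,0.04],[0,0.026,0.14,-0.01,0.07],[0,0.033,0.1785,-0.03,0.07],[0,0.0333,0.1785,-0.045,0.07]]]' 50;python3 -m jog '[[[0,0,0,0,0],[0,0,0,0,0],[0,0,0,0,0],[0,0,0,0,0],[0,0,0,0,0]]]' 50;  python3 - <<'E'
from ov import *
o=manip.get_obs(); p=o['ee_pos']; R=o['tool_rot']; yaw=np.arctan2(-R[1,0],-R[0,0]); print(p,yaw)
im=manip.snapshot("scene")[:,:,::-1]; cv2.imwrite("pics/scene4.png",im)
wr('scene',im,p[0],p[1],p[2]-.086,yaw,'pics/w2.png')
E
```

```text
time_s: 7.0
ee_pos: [0.621, 0.1077, 0.1928]
tool_rot: [[-0.998, -0.066, -0.005], [-0.066, 0.998, 0.004], [0.005, 0.005, -1.0]]
wrist_force: [0.3, -0.3, -3.0]
opening: 0.125
time_s: 7.62
ee_pos: [0.6212, 0.1074, 0.1932]
tool_rot: [[-0.998, -0.065, -0.005], [-0.065, 0.998, 0.004], [0.004, 0.004, -1.0]]
wrist_force: [-0.2, 0.1, -3.0]
opening: 0.128
[0.621215   0.10740444 0.19320972] 0.06531752508320822
```

View pics/w2.png

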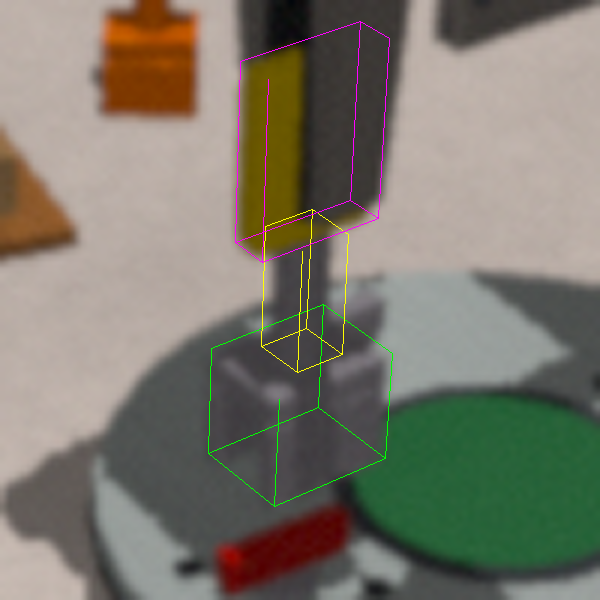

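```bash
python3 -m jog '[[[0,0,-0.0043,-0.005,0],[0,0,-0.0043,-0.015,0],[0,0,-0.0043,-0.02,0],[0,0,-0.0043,-0.02,0],[0,0,-0.0043,-0.02,0]]]' 50
```

```text
time_s: 8.3
ee_pos: [0.6213, 0.1033, 0.1732]
tool_rot: [[-0.998, -0.066, -0.005], [-0.066, 0.998, 0.004], [0.004, 0.004, -1.0]]
wrist_force: [0.5, -0.3, -2.2]
opening: 0.129
```

```bash
python3 -m jog '[[[0,0,0,-0.005,0],[0,0,0,-0.01,0],[0,0,0,-0.016,0],[0,0,0,-0.021,0],[0,0,0,-0.021,0]]]' 50;  python3 - <<'E'
from ov import *
o=manip.get_obs(); p=o['ee_pos']; R=o['tool_rot']; yaw=np.arctan2(-R[1,0],-R[0,0]); print(p,yaw,o['torque'])
im=manip.snapshot("scene")[:,:,::-1]; cv2.imwrite("pics/scene5.png",im)
wr('scene',im,p[0],p[1],p[2]-.086,yaw,'pics/w3.png')
E
```

```text
time_s: 8.93
ee_pos: [0.6208, 0.1033, 0.1514]
tool_rot: [[-0.998, -0.065, -0.006], [-0.065, 0.998, 0.004], [0.006, 0.005, -1.0]]
wrist_force: [0.1, -0.1, -2.0]
opening: 0.128
[0.62081385 0.10327385 0.15143687] 0.06554130138218021 [0.03323687 0.04301299 0.04517924]
```

View pics/w3.png

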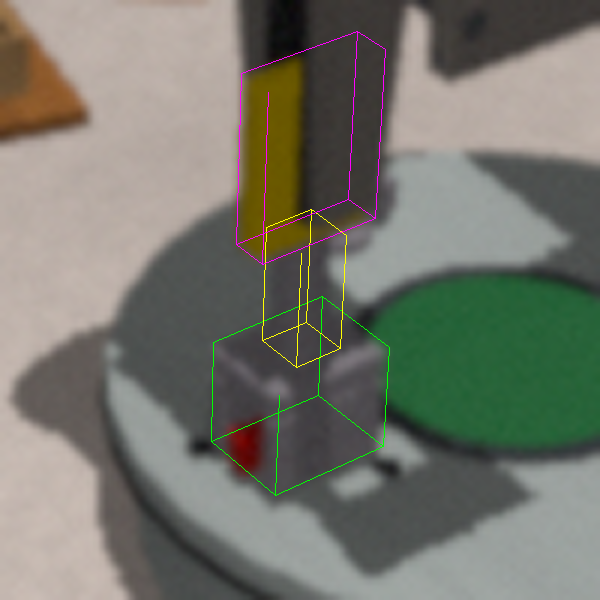

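The red bar sits in the slot (red visible at the slot mouth), no vertical load. Turn clockwise.

```bash
python3 -m jog '[[[0,0,0,0,-0.1],[0,0,0,0,-0.25],[0,0,0,0,-0.4],[0,0,0,0,-0.55],[0,0,0,0,-0.6]]]' 50;  python3 - <<'E'
from ov import *
o=manip.get_obs(); p=o['ee_pos']; R=o['tool_rot']; yaw=np.arctan2(-R[1,0],-R[0,0]); print(p,yaw,o['torque'])
im=manip.snapshot("scene")[:,:,::-1]; cv2.imwrite("pics/scene6.png",im)
wr('scene',im,p[0],p[1],p[2]-.086,yaw,'pics/w4.png')
E
```

```text
time_s: 9.6
ee_pos: [0.6216, 0.1029, 0.1523]
tool_rot: [[-0.86, 0.511, -0.001], [0.511, 0.859, 0.006], [0.003, 0.004, -1.0]]
wrist_force: [-0.0, -0.8, -3.0]
opening: 0.126
[0.62159513 0.10289406 0.15232218] -0.5364951211321438 [-0.24472741 -0.19668379  0.16738413]
```

View pics/w4.png

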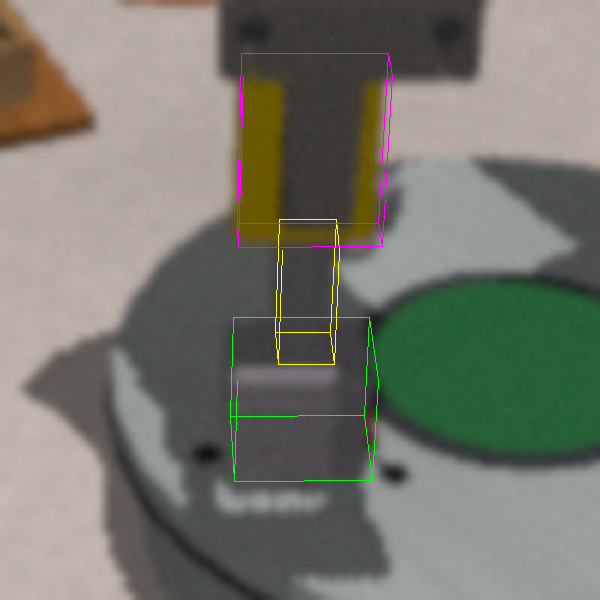

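```bash
python3 -m jog '[[[0,0,0,0,-0.12],[0,0,0,0,-0.25],[0,0,0,0,-0.36],[0,0,0,0,-0.42],[0,0,0,0,-0.42]]]' 50;  python3 - <<'E'
from ov import *
o=manip.get_obs(); p=o['ee_pos']; R=o['tool_rot']; yaw=np.arctan2(-R[1,0],-R[0,0]); print(p,yaw,o['torque'])
E
python3 -m jog '[[[0,0,0,0,0.1],[0,0,0,0,0.22],[0,0,0,0.01,0.24],[0,0,0,0.03,0.24],[0,0,-0.02,0.05,0.24]]]' 50
python3 -m jog '[[[0,0,-0.02,0.02,0],[0,0,-0.06,0.04,0],[0,0,-0.1,0.04,0],[0,0,-0.13,0.04,0],[0,0,-0.13,0.04,0]]]' 50
cat > look.py <<'E'
from ov import *
import sys
k=sys.argv[1]; ims={}
for n in ("scene","top"):
    ims[n]=np.ascontiguousarray(manip.snapshot(n)[:,:,::-1]); cv2.imwrite(f"pics/{n}{k}.png",ims[n])
t=cv2.resize(ims['scene'][190:290,300:450],None,fx=4,fy=4,interpolation=cv2.INTER_CUBIC)
t2=cv2.resize(ims['top'][160:300,190:330],None,fx=4,fy=4,interpolation=cv2.INTER_CUBIC)
# reference line dot pairs
cv2.imwrite(f"pics/L{k}.png",t); cv2.imwrite(f"pics/T{k}.png",t2)
nuts(ims)
o=manip.get_obs(); R=o['tool_rot']; print(o['time_s'],o['ee_pos'].round(4),np.arctan2(-R[1,0],-R[0,0]).round(3))
E
python3 look.py 7
```

```text
time_s: 10.28
ee_pos: [0.6218, 0.1031, 0.1524]
tool_rot: [[-0.577, 0.817, 0.002], [0.817, 0.577, 0.006], [0.003, 0.005, -1.0]]
wrist_force: [1.8, -0.0, -3.7]
opening: 0.128
[0.62180135 0.10307165 0.15238226] -0.9560735340918625 [ 0.06091958 -0.22150231  0.08263711]
time_s: 10.9
ee_pos: [0.6222, 0.0833, 0.2048]
tool_rot: [[-0.755, 0.655, 0.003], [0.655, 0.755, 0.006], [0.002, 0.006, -1.0]]
wrist_force: [0.4, -0.5, -1.8]
opening: 0.13
time_s: 11.52
ee_pos: [0.6224, -0.0502, 0.2466]
tool_rot: [[-0.752, 0.659, 0.005], [0.659, 0.752, 0.005], [-0.001, 0.007, -1.0]]
wrist_force: [0.1, 0.1, -3.1]
opening: 0.126
red ['scene'] turn 0.633 off mm [ 0.7 -0.5] err 54.3
red ['top'] hidden
red ['scene', 'top'] hidden
blue ['scene'] turn -0.049 off mm [-0.  -0.1] err 45.4
blue ['top'] hidden
blue ['scene', 'top'] hidden
11.625 [ 0.6224 -0.0474  0.246 ] -0.716
```

View pics/L7.png

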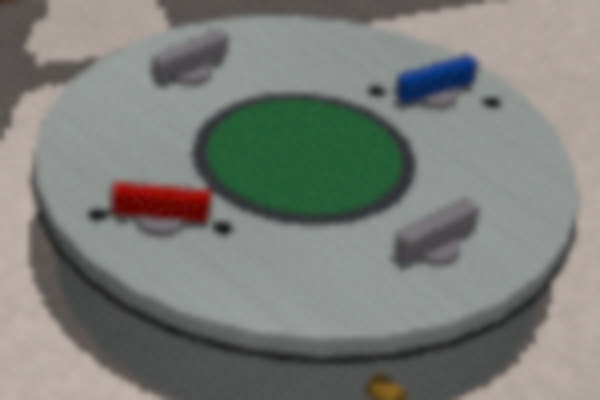

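View pics/T7.png

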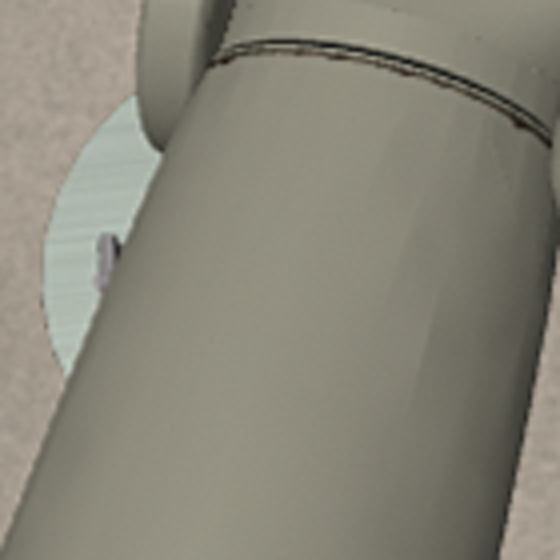

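```bash
cat > edge.py <<'E'
from h import *
def edges(im,col,n='scene'):
    c=RED if col=='red' else BLUE
    f=im.astype(float); ch=(f[...,2]-np.maximum(f[...,1],f[...,0])) if col=='red' else (f[...,0]-np.maximum(f[...,2],.5*f[...,1]+.5*f[...,2]))
    u,v=proj(n,[*c,.071])[0].astype(int); w=18; A=ch[v-w:v+w,u-w:u+w]
    out={}
    tops=[];bots=[]
    cols=[j for j in range(2*w) if A[:,j].max()>45]
    for j in cols[3:-3]:
        a=A[:,j]; pk=np.argmax(a); 
        i=pk
        while a[i]>25: i-=1
        tops.append((u-w+j, v-w+i+(25-a[i])/(a[i+1]-a[i])))
        i=pk
        while a[i]>25: i+=1
        bots.append((u-w+j, v-w+i-(25-a[i])/(a[i-1]-a[i])))
    r=[]
    for pts,z in ((tops,.078),(bots,.064)):
        P=np.array([ray(n,p,z)[:2] for p in pts]); k=P.mean(0); d=np.linalg.svd(P-k)[2][0]
        r.append(round(float(((YAW-np.arctan2(d[1],d[0]))+.8)%np.pi-.8),3))
    return r
if __name__=='__main__':
    import sys
    for k in sys.argv[1:]:
        im=cv2.imread(f"pics/scene{k}.png"); print(k,'red',edges(im,'red'),'blue',edges(im,'blue'))
E
python3 edge.py 0 1 7
```

```text
0 red [0.055, 0.055] blue [0.197, 0.164]
1 red [0.055, 0.054] blue [0.194, 0.162]
7 red [0.772, 0.776] blue [0.195, 0.159]
```

Red measures 0.774 rad (half way, 0.785), bar in line with its dots in the picture. Now blue.

```bash
python3 -m jog '[[[0,-0.034,0.028,0,0.12],[0,-0.068,0.056,0,0.24],[0,-0.102,0.084,0,0.36],[0,-0.136,0.112,0,0.48],[0,-0.171,0.138,0,0.616]]]' 50
python3 -m jog '[[[0,0,0,-0.01,0],[0,0,0,-0.03,0],[0,0,0,-0.05,0],[0,0,0,-0.06,0],[0,0,0,-0.06,0]]]' 50
cat > st.py <<'E'
from ov import *
import sys
o=manip.get_obs(); p=o['ee_pos']; R=o['tool_rot']; yaw=np.arctan2(-R[1,0],-R[0,0]); print(o['time_s'],p.round(4),yaw.round(3),o['torque'].round(3),o['wrist_force'].round(1),o['opening'])
if len(sys.argv)>1:
    im=np.ascontiguousarray(manip.snapshot("scene")[:,:,::-1]); cv2.imwrite(f"pics/scene{sys.argv[1]}.png",im)
    wr('scene',im,p[0],p[1],p[2]-.086,yaw,f'pics/w{sys.argv[1]}.png')
E
python3 st.py 8
```

```text
time_s: 12.25
ee_pos: [0.4501, 0.0923, 0.2467]
tool_rot: [[-0.996, 0.094, 0.001], [0.094, 0.996, 0.008], [-0.0, 0.008, -1.0]]
wrist_force: [0.7, 0.4, -2.5]
opening: 0.133
time_s: 12.88
ee_pos: [0.4499, 0.0922, 0.1862]
tool_rot: [[-0.996, 0.095, -0.0], [0.095, 0.995, 0.008], [0.001, 0.008, -1.0]]
wrist_force: [0.5, 0.7, -2.5]
opening: 0.128
12.875 [0.4499 0.0922 0.1862] -0.095 [-0.045 -0.006 -0.022] [ 0.5  0.7 -2.5] 0.1278122693319319
```

View pics/w8.png

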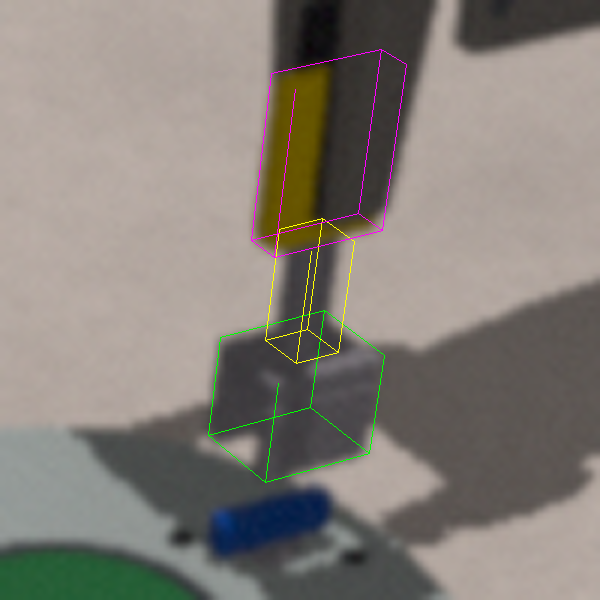

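```bash
python3 -m jog '[[[0,0.0017,-0.002,-0.002,0],[0,0.0017,-0.002,-0.01,0],[0,0.0017,-0.002,-0.02,0],[0,0.0017,-0.002,-0.03,0],[0,0.0017,-0.002,-0.034,0]]]' 50
python3 st.py 9
python3 -m jog '[[[0,0,0,0,-0.1],[0,0,0,0,-0.25],[0,0,0,0,-0.4],[0,0,0,0,-0.5],[0,0,0,0,-0.5]]]' 50; python3 st.py 10
```

```text
time_s: 13.55
ee_pos: [0.4514, 0.0903, 0.1518]
tool_rot: [[-0.996, 0.095, -0.001], [0.095, 0.995, 0.008], [0.001, 0.008, -1.0]]
wrist_force: [-0.1, -0.6, -2.4]
opening: 0.129
13.55 [0.4514 0.0903 0.1518] -0.095 [-0.019  0.042  0.035] [-0.1 -0.6 -2.4] 0.12932971043741637
time_s: 14.22
ee_pos: [0.4515, 0.0904, 0.1518]
tool_rot: [[-0.829, 0.559, 0.003], [0.559, 0.829, 0.007], [0.001, 0.008, -1.0]]
wrist_force: [0.0, 1.5, -3.5]
opening: 0.127
14.225 [0.4515 0.0904 0.1518] -0.594 [ 0.17  -0.046 -0.013] [ 0.   1.5 -3.5] 0.12661861816607775
```

View pics/w9.png

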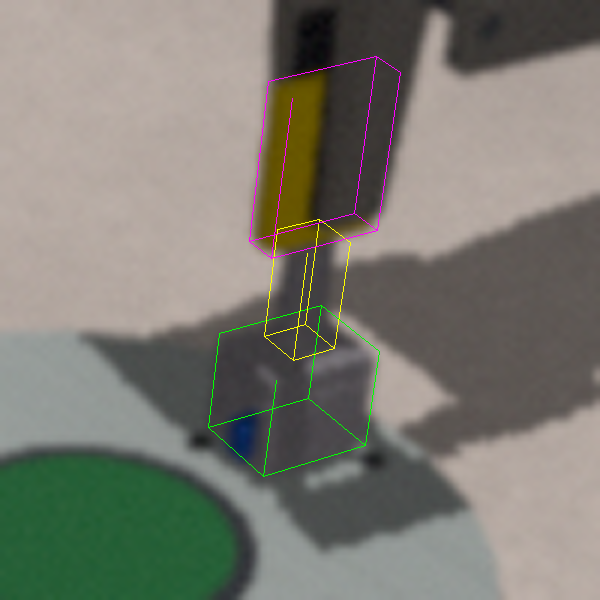

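View pics/w10.png

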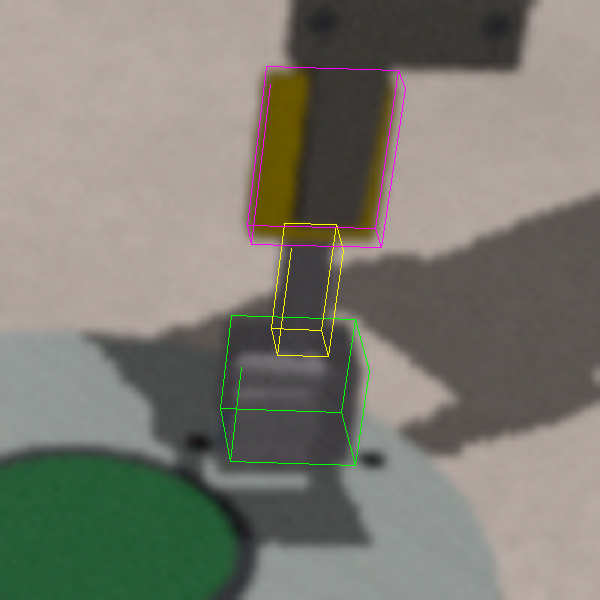

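```bash
python3 -m jog '[[[0,0,0,0,-0.12],[0,0,0,0,-0.25],[0,0,0,0,-0.33],[0,0,0,0,-0.37],[0,0,0,0,-0.37]]]' 50;python3 st.py
python3 -m jog '[[[0,0,0,0,0.1],[0,0,0,0,0.22],[0,0,0,0.01,0.24],[0,0,0,0.03,0.24],[0,0,0,0.06,0.24]]]' 50
python3 -m jog '[[[0,0.01,0,0.02,0],[0,0.05,0,0.03,0],[0,0.09,0,0.03,0],[0,0.13,0.005,0.03,0],[0,0.17,0.012,0.03,0]]]' 50
python3 st.py 11; python3 edge.py 11
```

```text
time_s: 14.9
ee_pos: [0.4517, 0.0908, 0.1518]
tool_rot: [[-0.573, 0.82, 0.006], [0.82, 0.573, 0.007], [0.002, 0.009, -1.0]]
wrist_force: [1.9, 2.2, -4.2]
opening: 0.131
14.9 [0.4517 0.0908 0.1518] -0.961 [ 0.478 -0.268  0.057] [ 1.9  2.2 -4.2] 0.13087923716901517
time_s: 15.52
ee_pos: [0.4512, 0.0906, 0.2125]
tool_rot: [[-0.75, 0.661, 0.003], [0.661, 0.75, 0.008], [0.003, 0.008, -1.0]]
wrist_force: [-0.2, 0.2, -2.7]
opening: 0.127
time_s: 16.15
ee_pos: [0.6226, 0.1024, 0.2433]
tool_rot: [[-0.75, 0.662, 0.004], [0.662, 0.75, 0.007], [0.002, 0.008, -1.0]]
wrist_force: [-0.2, -0.2, -2.2]
opening: 0.128
16.15 [0.6226 0.1024 0.2433] -0.723 [-0.061  0.004  0.023] [-0.2 -0.2 -2.2] 0.12815830481364412
11 red [0.751, 0.767] blue [0.826, 0.793]
```

View pics/scene11.png

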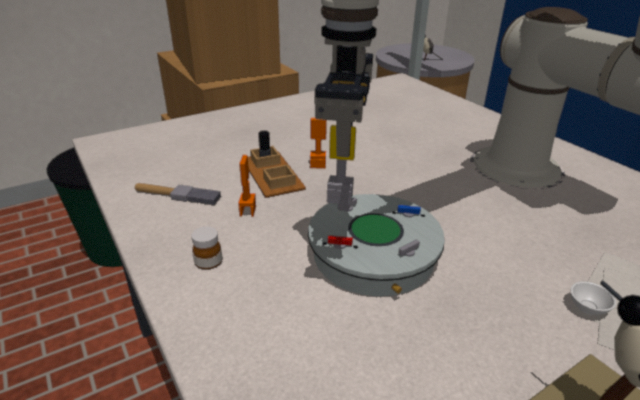

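Both bars now lie in line with their dots (red at (340,240), blue at (409,210); blue reads ≈0.8). Red fully home next.

```bash
python3 -m jog '[[[0,-0.0015,0,-0.01,0],[0,-0.0015,0,-0.03,0],[0,-0.0015,0,-0.05,0],[0,-0.0015,0,-0.06,0],[0,-0.0015,0,-0.06,0]]]' 50
python3 st.py 12
```

```text
time_s: 16.82
ee_pos: [0.6235, 0.1028, 0.1805]
tool_rot: [[-0.749, 0.662, 0.004], [0.662, 0.749, 0.008], [0.003, 0.008, -1.0]]
wrist_force: [-0.3, -0.2, -1.9]
opening: 0.129
16.825 [0.6235 0.1028 0.1805] -0.724 [-0.001  0.007  0.03 ] [-0.3 -0.2 -1.9] 0.1288239883532944
```

View pics/w12.png

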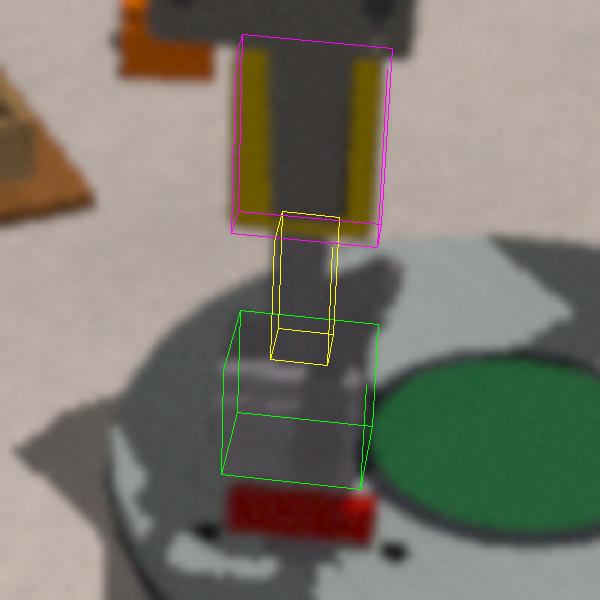

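```bash
python3 -m jog '[[[0,-0.0025,0,0,0.01],[0,-0.0025,0,-0.008,0.01],[0,-0.0025,0,-0.018,0.01],[0,-0.0025,0,-0.0285,0.01],[0,-0.0025,0,-0.0285,0.01]]]' 50
python3 st.py
python3 -m jog '[[[0,0,0,0,-0.12],[0,0,0,0,-0.27],[0,0,0,0,-0.42],[0,0,0,0,-0.57],[0,0,0,0,-0.7]]]' 50; python3 st.py 13
```

```text
time_s: 17.5
ee_pos: [0.6207, 0.1028, 0.1512]
tool_rot: [[-0.756, 0.655, 0.002], [0.655, 0.756, 0.008], [0.003, 0.008, -1.0]]
wrist_force: [0.2, -0.7, -1.5]
opening: 0.131
17.5 [0.6207 0.1028 0.1512] -0.714 [-0.077  0.026 -0.063] [ 0.2 -0.7 -1.5] 0.13083686274038034
time_s: 18.12
ee_pos: [0.6215, 0.1037, 0.1513]
tool_rot: [[-0.153, 0.988, 0.009], [0.988, 0.153, 0.006], [0.005, 0.01, -1.0]]
wrist_force: [2.5, 3.4, -6.1]
opening: 0.128
18.125 [0.6215 0.1037 0.1513] -1.418 [ 0.6   -0.606  0.206] [ 2.5  3.4 -6.1] 0.1279545291637808
```

View pics/w13.png

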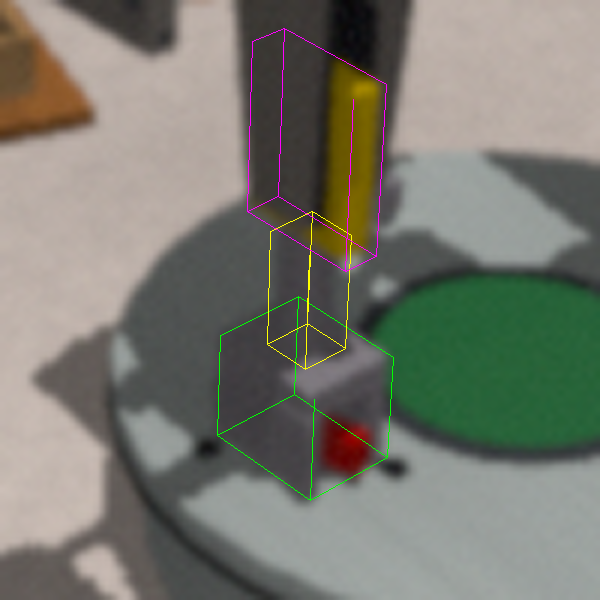

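```bash
python3 -m jog '[[[0,0,0,0,-0.1],[0,0,0,0,-0.2],[0,0,0,0,-0.28],[0,0,0,0,-0.33],[0,0,0,0,-0.33]]]' 50; python3 st.py 14
python3 -m jog '[[[0,0,0,0,-0.01],[0,0,0,0,-0.02],[0,0,0,0,-0.03],[0,0,0,0,-0.03],[0,0,0,0,-0.03]]]' 50; python3 st.py
```

```text
time_s: 18.8
ee_pos: [0.622, 0.1038, 0.1516]
tool_rot: [[0.178, 0.984, 0.012], [0.984, -0.178, 0.003], [0.005, 0.011, -1.0]]
wrist_force: [0.9, 1.0, -2.5]
opening: 0.129
18.8 [0.622  0.1038 0.1516] -1.749 [ 0.151 -0.42   0.063] [ 0.9  1.  -2.5] 0.12905496674724404
time_s: 19.48
ee_pos: [0.6221, 0.1037, 0.1517]
tool_rot: [[0.207, 0.978, 0.012], [0.978, -0.207, 0.002], [0.005, 0.012, -1.0]]
wrist_force: [2.2, -0.2, -3.1]
opening: 0.129
19.475 [0.6221 0.1037 0.1517] -1.779 [ 0.152 -0.443  0.45 ] [ 2.2 -0.2 -3.1] 0.12933424872785879
```

Torque rose to 0.45 N m against 0.12 friction: the stop. Back off, lift, go above blue.

```bash
python3 -m jog '[[[0,0,0,0,0.12],[0,0,0,0,0.26],[0,0,0,0.01,0.28],[0,0,0,0.03,0.28],[0,0,0,0.06,0.28]]]' 50
python3 -m jog '[[[0,-0.01,0,0.02,0.15],[0,-0.05,0,0.03,0.3],[0,-0.09,0,0.03,0.45],[0,-0.13,-0.005,0.03,0.6],[0,-0.17,-0.0125,0.03,0.77]]]' 50
python3 st.py 15; python3 edge.py 15;  python3 -c "
import cv2
a=cv2.imread('pics/scene15.png');cv2.imwrite('pics/L15.png',cv2.resize(a[180:290,300:450],None,fx=4,fy=4))"
```

```text
time_s: 20.1
ee_pos: [0.6217, 0.1036, 0.2131]
tool_rot: [[-0.07, 0.998, 0.01], [0.998, 0.07, 0.006], [0.005, 0.011, -1.0]]
wrist_force: [-0.1, -0.3, -1.7]
opening: 0.129
time_s: 20.72
ee_pos: [0.4509, 0.091, 0.245]
tool_rot: [[-0.747, 0.665, 0.006], [0.665, 0.747, 0.011], [0.003, 0.012, -1.0]]
wrist_force: [0.1, 0.2, -1.0]
opening: 0.126
20.725 [0.4509 0.091  0.245 ] -0.727 [-0.037  0.03  -0.013] [ 0.1  0.2 -1. ] 0.1255119138743294
15 red [1.57, 1.595] blue [0.829, 0.78]
```

View pics/L15.png

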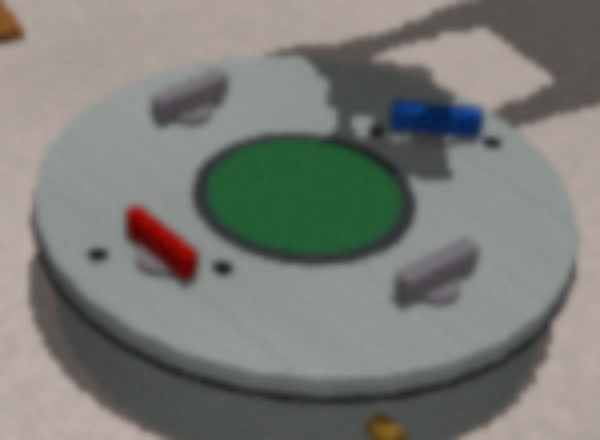

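Red is home (1.57). Blue down and home.

```bash
python3 -m jog '[[[0,0,-0.001,-0.01,0],[0,0,-0.001,-0.03,0],[0,0,-0.001,-0.05,0],[0,0,-0.001,-0.06,0],[0,0,-0.001,-0.06,0]]]' 50
python3 st.py 16
```

```text
time_s: 21.4
ee_pos: [0.4465, 0.0899, 0.1836]
tool_rot: [[-0.751, 0.661, -0.001], [0.661, 0.751, 0.011], [0.008, 0.007, -1.0]]
wrist_force: [-0.6, 0.2, -2.3]
opening: 0.126
21.4 [0.4465 0.0899 0.1836] -0.722 [-0.093  0.003 -0.017] [-0.6  0.2 -2.3] 0.12628776932289057
```

View pics/w16.png

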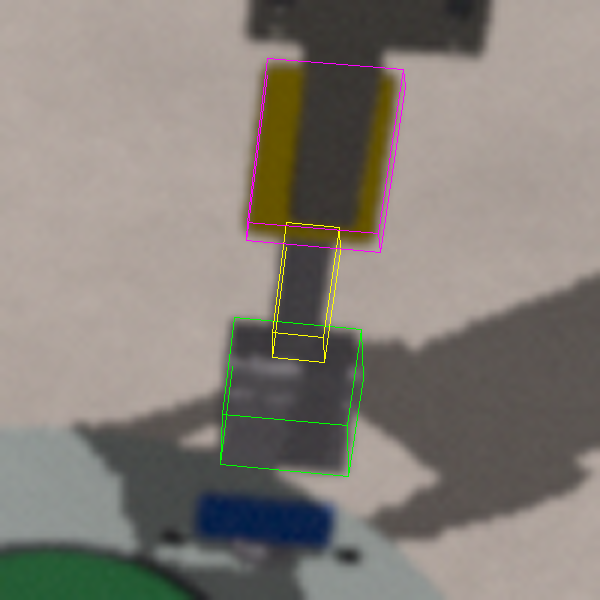

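```bash
python3 -m jog '[[[0,0.005,0,-0.004,0],[0,0.005,0,-0.008,0],[0,0.005,0,-0.012,0],[0,0.005,0,-0.012,0],[0,0.005,0,-0.012,0]]]' 50
```

```text
time_s: 22.08
ee_pos: [0.4519, 0.0899, 0.1723]
tool_rot: [[-0.751, 0.66, 0.001], [0.66, 0.751, 0.01], [0.006, 0.008, -1.0]]
wrist_force: [0.2, 0.8, -2.2]
opening: 0.127
```

```bash
python3 -m jog '[[[0,-0.0004,0,-0.006,0],[0,-0.0004,0,-0.012,0],[0,-0.0004,0,-0.02,0],[0,-0.0004,0,-0.02,0],[0,-0.0004,0,-0.02,0]]]' 50; python3 st.py
python3 -m jog '[[[0,0,0,0,-0.12],[0,0,0,0,-0.27],[0,0,0,0,-0.42],[0,0,0,0,-0.57],[0,0,0,0,-0.7]]]' 50; python3 st.py 17
```

```text
time_s: 22.7
ee_pos: [0.4516, 0.0899, 0.1523]
tool_rot: [[-0.751, 0.661, 0.001], [0.661, 0.751, 0.01], [0.006, 0.008, -1.0]]
wrist_force: [0.2, 0.6, -1.8]
opening: 0.128
22.7 [0.4516 0.0899 0.1523] -0.722 [-0.035  0.011 -0.014] [ 0.2  0.6 -1.8] 0.1283485980841031
time_s: 23.32
ee_pos: [0.4523, 0.0904, 0.1528]
tool_rot: [[-0.145, 0.989, 0.009], [0.989, 0.145, 0.009], [0.007, 0.01, -1.0]]
wrist_force: [1.3, 2.0, -3.9]
opening: 0.125
23.325 [0.4523 0.0904 0.1528] -1.426 [ 0.412 -0.274  0.213] [ 1.3  2.  -3.9] 0.12527897674562763
```

View pics/w17.png

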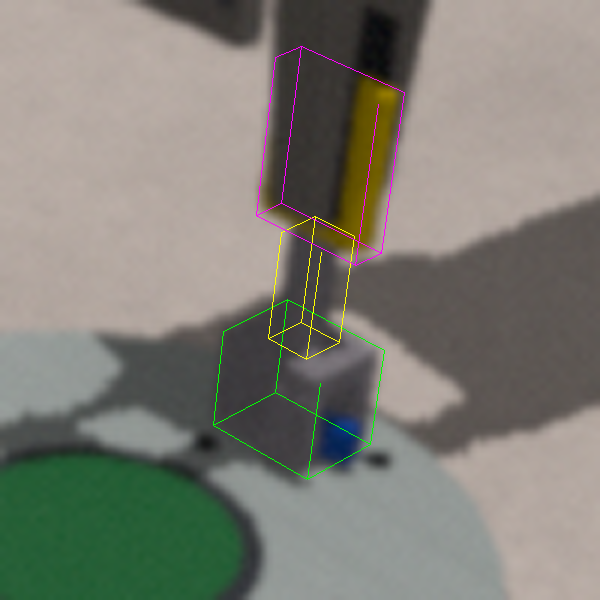

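```bash
python3 -m jog '[[[0,0,0,0,-0.1],[0,0,0,0,-0.2],[0,0,0,0,-0.28],[0,0,0,0,-0.33],[0,0,0,0,-0.33]]]' 50; python3 st.py 18
python3 -m jog '[[[0,0,0,0,-0.01],[0,0,0,0,-0.02],[0,0,0,0,-0.025],[0,0,0,0,-0.025],[0,0,0,0,-0.025]]]' 50; python3 st.py
```

```text
time_s: 24.0
ee_pos: [0.4525, 0.0905, 0.1529]
tool_rot: [[0.185, 0.983, 0.012], [0.983, -0.186, 0.005], [0.007, 0.011, -1.0]]
wrist_force: [1.6, 0.9, -3.5]
opening: 0.128
24.0 [0.4525 0.0905 0.1529] -1.757 [ 0.13  -0.136  0.084] [ 1.6  0.9 -3.5] 0.12802803167939814
time_s: 24.68
ee_pos: [0.4525, 0.0905, 0.1529]
tool_rot: [[0.21, 0.978, 0.012], [0.978, -0.21, 0.005], [0.007, 0.011, -1.0]]
wrist_force: [1.4, 0.3, -4.5]
opening: 0.129
24.675 [0.4525 0.0905 0.1529] -1.782 [ 0.128 -0.192  0.41 ] [ 1.4  0.3 -4.5] 0.12889561223990667
```

```bash
python3 -m jog '[[[0,0,0,0,0.12],[0,0,0,0,0.26],[0,0,0,0.01,0.28],[0,0,0,0.04,0.28],[0,0,0,0.09,0.28]]]' 50
python3 -m jog '[[[0,0.01,-0.03,0.01,0.15],[0,0.03,-0.08,0.01,0.3],[0,0.05,-0.13,0.01,0.48],[0,0.07,-0.18,0.01,0.66],[0,0.085,-0.22,0.01,0.84]]]' 50
python3 -m jog '[[[0,0.01,-0.03,0,0.15],[0,0.02,-0.06,0,0.3],[0,0.028,-0.085,0,0.45],[0,0.03,-0.095,0,0.45],[0,0.03,-0.095,0,0.45]]]' 50
python3 st.py 19; python3 edge.py 19; python3 -c "
import cv2
a=cv2.imread('pics/scene19.png');cv2.imwrite('pics/L19.png',cv2.resize(a[180:290,300:450],None,fx=4,fy=4))"
```

```text
time_s: 25.3
ee_pos: [0.4512, 0.0904, 0.2431]
tool_rot: [[-0.066, 0.998, 0.007], [0.998, 0.066, 0.008], [0.008, 0.007, -1.0]]
wrist_force: [0.9, -0.1, -1.8]
opening: 0.126
time_s: 25.92
ee_pos: [0.5367, -0.1319, 0.254]
tool_rot: [[-0.788, 0.615, -0.001], [0.615, 0.788, 0.01], [0.007, 0.007, -1.0]]
wrist_force: [0.9, 0.3, -2.4]
opening: 0.129
time_s: 26.55
ee_pos: [0.5666, -0.2269, 0.2542]
tool_rot: [[-0.977, 0.215, -0.005], [0.215, 0.977, 0.009], [0.007, 0.007, -1.0]]
wrist_force: [-0.0, 0.5, -2.8]
opening: 0.131
26.55 [ 0.5666 -0.2269  0.2542] -0.217 [0.036 0.058 0.006] [-0.   0.5 -2.8] 0.13051565927137163
19 red [1.566, 1.596] blue [1.563, 1.602]
```

View pics/L19.png

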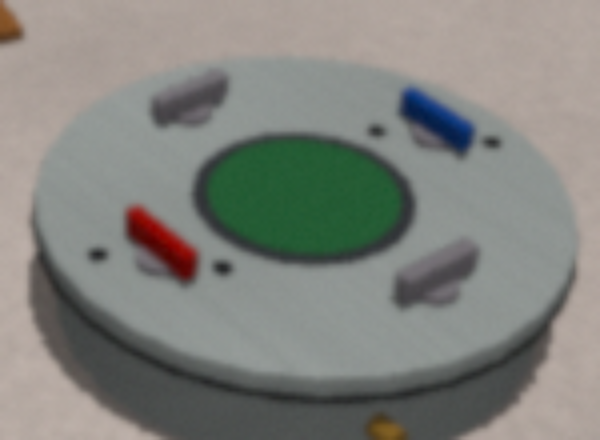

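View pics/w19.png

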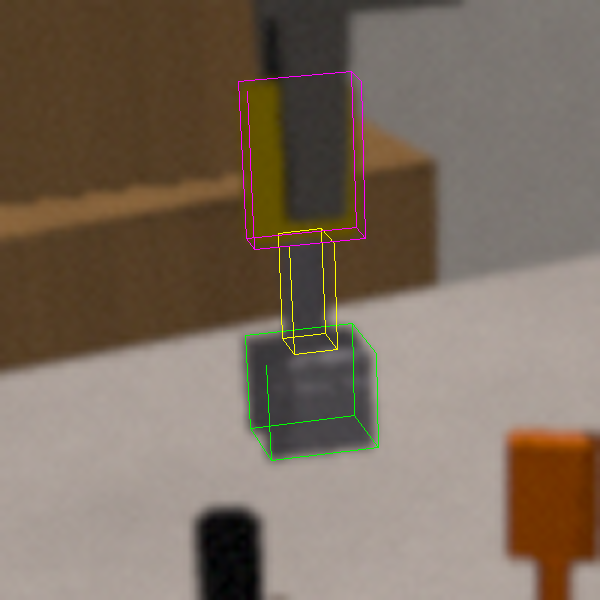

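Both nuts are home (red (160,243), blue (437,120) in the crop, along the rim). Check the pocket against the stored pose before putting the wrench back.

```bash
python3 - <<'E'
from h import *
t=[]
for n,k in (("scene","19"),("top","0")):
    im=cv2.imread(f"pics/{n}{k}.png"); u,v=proj(n,[.568,-.2265,.03])[0].astype(int); r=28;S=10
    a=cv2.resize(im[v-r:v+r,u-r:u+r],None,fx=S,fy=S,interpolation=cv2.INTER_CUBIC)
    for z,col,h in ((.036,(0,255,0),(.026,.023)),(.010,(255,255,0),(.026,.023)),(.012,(255,0,255),(.02,.0155))):
        yaw=-.15 if h[0]>.02 else -.21
        c,s=np.cos(yaw),np.sin(yaw)
        P=[[.568+c*x-s*y,-.2265+s*x+c*y,z] for x,y in((-h[0],-h[1]),(h[0],-h[1]),(h[0],h[1]),(-h[0],h[1]))]
        q=((proj(n,P)-[u-r,v-r]+.5)*S).astype(int); cv2.polylines(a,[q],True,col,1)
    t.append(a[:, :400] if 0 else a)
cv2.imwrite("pics/pk.png",cv2.resize(np.hstack(t),(800,400)))
E
```

```text
(no output)
```

View pics/pk.png

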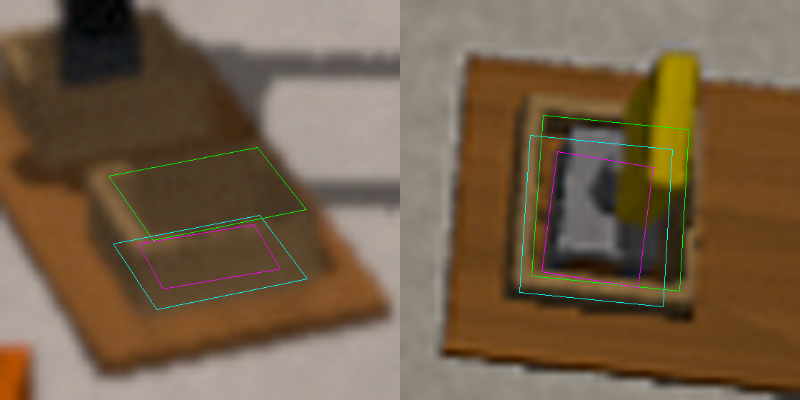

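```bash
python3 -m jog '[[[0,0.0014,0,-0.02,0.01],[0,0.0014,0,-0.05,0.01],[0,0.0014,0,-0.08,0.01],[0,0.0014,0,-0.1,0.01],[0,0.0014,0,-0.112,0.01]]]' 50
python3 -m jog '[[[0,0,0,0,0],[0,0,0,0,0],[0,0,0,0,0],[0,0,0,0,0],[0,0,0,0,0]]]' 50
python3 st.py 20
```

```text
time_s: 27.22
ee_pos: [0.5674, -0.2254, 0.1404]
tool_rot: [[-0.979, 0.204, -0.007], [0.204, 0.979, 0.01], [0.009, 0.008, -1.0]]
wrist_force: [0.1, -0.7, -2.4]
opening: 0.123
time_s: 27.85
ee_pos: [0.5676, -0.2255, 0.1408]
tool_rot: [[-0.979, 0.204, -0.006], [0.204, 0.979, 0.01], [0.008, 0.008, -1.0]]
wrist_force: [0.2, 0.5, -2.9]
opening: 0.13
27.85 [ 0.5676 -0.2255  0.1408] -0.205 [0.05  0.029 0.042] [ 0.2  0.5 -2.9] 0.12980866744306252
```

View pics/w20.png

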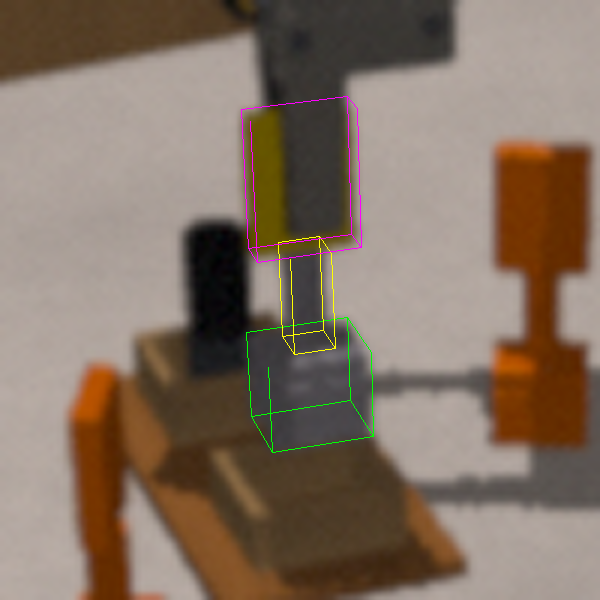

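Foot hangs level just over the pocket. Lower slowly in two steps, watching force.

```bash
python3 -m jog '[[[0,0.0003,-0.0017,-0.004,0],[0,0.0003,-0.0017,-0.01,0],[0,0.0003,-0.0017,-0.018,0],[0,0.0003,-0.0017,-0.026,0],[0,0.0003,-0.0017,-0.03,0]]]' 50
python3 st.py 21
```

```text
time_s: 28.52
ee_pos: [0.5673, -0.2269, 0.1096]
tool_rot: [[-0.979, 0.204, -0.008], [0.204, 0.979, 0.011], [0.01, 0.009, -1.0]]
wrist_force: [-0.3, 0.3, -2.4]
opening: 0.13
28.525 [ 0.5673 -0.2269  0.1096] -0.205 [-0.007  0.    -0.029] [-0.3  0.3 -2.4] 0.12998554092446624
```

View pics/w21.png

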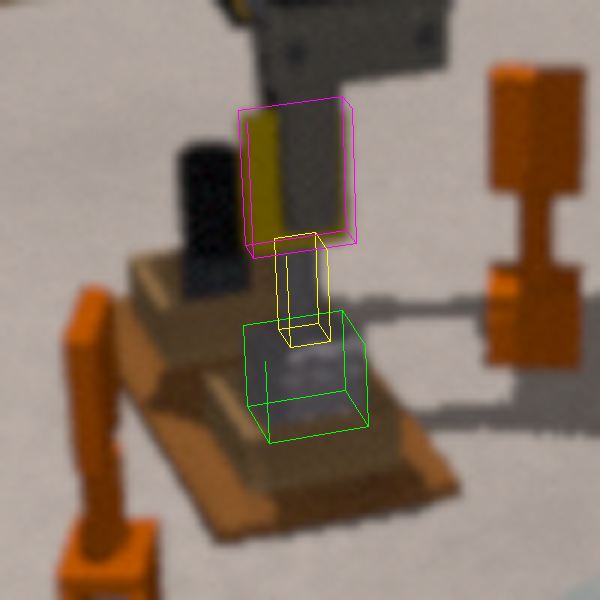

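Entering the pocket without contact. Down 13 mm to just above the floor.

```bash
python3 -m jog '[[[0,0.0005,0,-0.004,0],[0,0.0005,0,-0.008,0],[0,0.0005,0,-0.011,0],[0,0.0005,0,-0.013,0],[0,0.0005,0,-0.013,0]]]' 50
python3 st.py
```

```text
time_s: 29.2
ee_pos: [0.5677, -0.2269, 0.0963]
tool_rot: [[-0.979, 0.204, -0.008], [0.204, 0.979, 0.011], [0.01, 0.009, -1.0]]
wrist_force: [-0.7, -0.6, -2.0]
opening: 0.126
29.2 [ 0.5677 -0.2269  0.0963] -0.205 [ 0.038 -0.009  0.006] [-0.7 -0.6 -2. ] 0.12562844804746462
```

```bash
python3 -m jog '[[[0,0,0,-0.0005,0],[0,0,0,-0.001,0],[0,0,0,-0.0015,0],[0,0,0,-0.0015,0],[0,0,0,-0.0015,0]]]' 50
python3 st.py
```

```text
time_s: 29.82
ee_pos: [0.568, -0.2269, 0.0959]
tool_rot: [[-0.979, 0.204, -0.008], [0.204, 0.979, 0.011], [0.01, 0.009, -1.0]]
wrist_force: [-2.0, 0.9, 4.5]
opening: 0.127
29.825 [ 0.568  -0.2269  0.0959] -0.205 [ 0.297  0.519 -0.096] [-2.   0.9  4.5] 0.1273723917894465
```

Force flipped to +4.5 N: on the floor. Open slowly, then rise.

```bash
python3 -m jog '[[[20,0,0,0,0],[35,0,0,0,0],[60,0,0,0,0],[100,0,0,0,0],[100,0,0,0,0]]]' 50
python3 -m jog '[[[100,0,0,0,0],[100,0,0,0,0],[100,0,0,0,0],[100,0,0,0,0],[100,0,0,0,0]]]' 
python3 st.py 22
```

```text
time_s: 30.45
ee_pos: [0.5679, -0.227, 0.0958]
tool_rot: [[-0.979, 0.204, -0.008], [0.204, 0.979, 0.011], [0.01, 0.009, -1.0]]
wrist_force: [-0.0, -0.4, 0.3]
opening: 0.613
time_s: 31.08
ee_pos: [0.5679, -0.227, 0.0958]
tool_rot: [[-0.979, 0.204, -0.008], [0.204, 0.979, 0.011], [0.01, 0.009, -1.0]]
wrist_force: [0.1, 0.9, -0.4]
opening: 0.999
31.075 [ 0.5679 -0.227   0.0958] -0.205 [ 0.013 -0.005  0.035] [ 0.1  0.9 -0.4] 0.9989837790033993
```

View pics/w22.png

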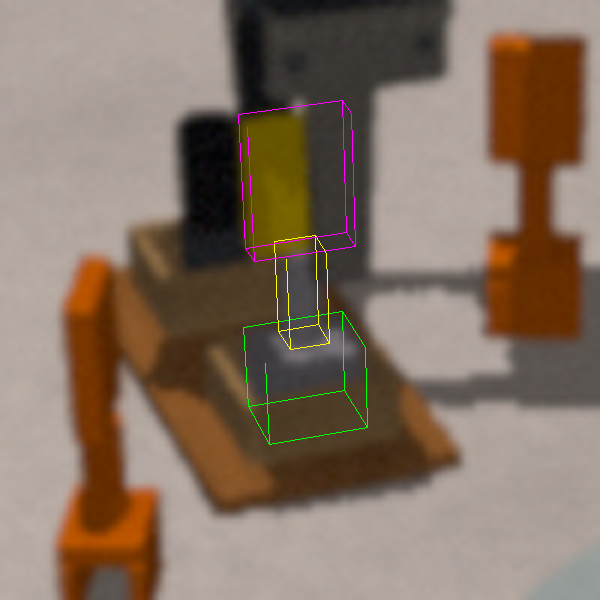

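Wrench stands upright in the pocket, fingers clear. Rise and move away so the top camera can see.

```bash
python3 -m jog '[[[100,0,0,0.02,0],[100,0,0,0.05,0],[100,0,0,0.09,0],[100,0,0,0.13,0],[100,0,0,0.15,0]]]' 
python3 -m jog '[[[100,-0.02,0.04,0,0],[100,-0.04,0.09,0,0],[100,-0.065,0.14,0,0],[100,-0.09,0.19,0,0],[100,-0.115,0.24,0,0]]]'
python3 -m jog '[[[100,-0.02,0.04,0,0],[100,-0.04,0.09,0,0],[100,-0.065,0.14,0,0],[100,-0.09,0.19,0,0],[100,-0.115,0.24,0,0]]]'
python3 -m jog '[[[100,-0.02,0.04,0,0],[100,-0.04,0.08,0,0],[100,-0.06,0.12,0,0],[100,-0.08,0.16,0,0],[100,-0.09,0.18,0,0]]]'
python3 -m jog '[[[100,0,0,0,0],[100,0,0,0,0],[100,0,0,0,0],[100,0,0,0,0],[100,0,0,0,0]]]'
python3 look.py 23; python3 edge.py 23; sed -i 's/0.png/23.png/g' c.py; python3 c.py
```

```text
time_s: 31.75
ee_pos: [0.5691, -0.2276, 0.2501]
tool_rot: [[-0.979, 0.204, -0.003], [0.204, 0.979, 0.007], [0.004, 0.007, -1.0]]
wrist_force: [-0.6, 0.1, 0.9]
opening: 0.998
time_s: 32.38
ee_pos: [0.4528, 0.0139, 0.25]
tool_rot: [[-0.979, 0.204, -0.003], [0.204, 0.979, 0.008], [0.005, 0.007, -1.0]]
wrist_force: [1.4, 0.6, -0.1]
opening: 0.999
time_s: 33.0
ee_pos: [0.3366, 0.2552, 0.2501]
tool_rot: [[-0.979, 0.204, -0.003], [0.204, 0.979, 0.008], [0.005, 0.007, -1.0]]
wrist_force: [0.2, 0.6, -0.5]
opening: 1.0
time_s: 33.62
ee_pos: [0.2451, 0.4366, 0.2499]
tool_rot: [[-0.979, 0.202, -0.004], [0.202, 0.979, 0.007], [0.005, 0.007, -1.0]]
wrist_force: [0.4, 0.7, -0.6]
opening: 1.0
time_s: 34.25
ee_pos: [0.2454, 0.4363, 0.25]
tool_rot: [[-0.979, 0.203, -0.004], [0.203, 0.979, 0.008], [0.005, 0.007, -1.0]]
wrist_force: [0.0, -0.6, 1.0]
opening: 0.999
red ['scene'] turn 1.707 off mm [ 0.1 -0.9] err 43.5
red ['top'] turn 1.69 off mm [0.5 1.1] err 34.6
red ['scene', 'top'] turn 1.688 off mm [0.4 0.8] err 79.6
blue ['scene'] turn 1.762 off mm [0.4 0.4] err 45.2
blue ['top'] turn 1.603 off mm [-0.1 -0.6] err 24.0
blue ['scene', 'top'] turn 1.686 off mm [-0.7 -0.6] err 77.3
34.35 [0.2452 0.4364 0.25  ] -0.204
23 red [1.567, 1.594] blue [1.566, 1.606]
87 [ 0.5686 -0.2242] 168.30428386291229 ((5687.052734375, -2242.87548828125), (93.92254638671875, 374.70904541015625), 77.90050506591797)
['scene'] [ 0.5698 -0.2281  0.2449] 43.7
['scene'] [ 0.5701 -0.229  -0.17  ] 66.4
['top'] [ 0.5681 -0.2251 -0.2453] 28.1
['top'] [ 0.568  -0.2249 -0.17  ] 33.2
['scene', 'top'] [ 0.5701 -0.2258 -0.2625] 97.4
['scene', 'top'] [ 0.5701 -0.2254 -0.17  ] 103.2
```

View pics/scene23.png

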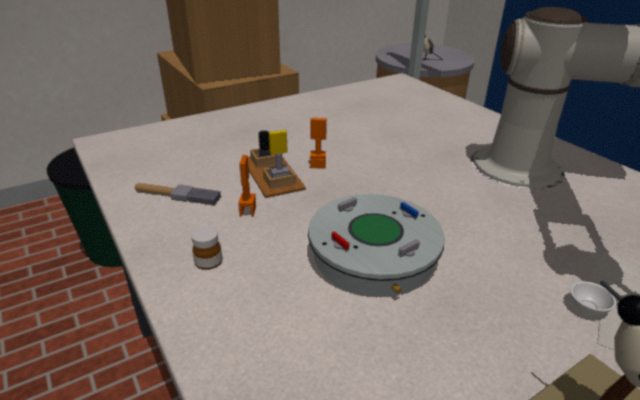

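View pics/top23.png

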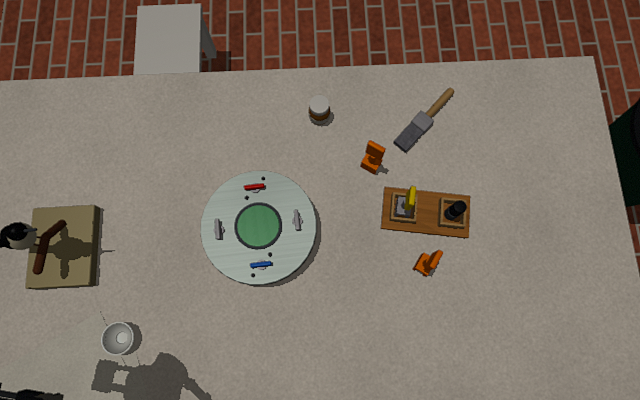

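Both bars lie along the rim: red at (255,187) and blue at (261,265) in the top view. The wrench is back upright in its pocket at (405,205), and the look-alikes have not moved. Handing in.

```bash
python3 -c "
from plant import manip
print(manip.hand_in())"
```

```text
the job is handed in; nothing more can be done
None
```

I turned the nuts in the order you asked, using the steel, yellow-handled wrench, and handed the job in at about 34 s of the 72 s allowed.

| Step | Measured turn (rad) | Target (rad) |
|---|---|---|
| Red half way | about 0.77 | 0.785 |
| Blue half way | about 0.79, edge readings 0.78–0.83 | 0.785 |
| Red fully home | about 1.57–1.60 | 1.571 |
| Blue fully home | about 1.57–1.60 | 1.571 |

- **Hard stops:** at each fully-home turn the torque rose to over 0.4 N m against 0.12 N m of friction, so both nuts reached their stops.
- **Wrench:** it stands upright in its own pocket, within about 2 mm and a degree or two of where it started. The arm is well clear.
- **Gripper:** no picture showed it touching the chamber, and it worked well above the lid.
- **Forces:** the wrist force readings I took stayed under 10 N.

**Check that disagreed:** a coarser outline fit of the nuts read 1.60–1.76 at the end, beyond the hard stop. It was also up to about 0.2 rad off in the first pictures, so I relied on the edge readings, the torque and the pictures instead.

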